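# Clear the drying bar into a divided tray

## Task

The washed press parts on the drying bar are dry. Slide the divided tray along the bench until its small compartment is under the free end of the bar, and slide the stop collar off the bar end so that it drops into it; then shift the tray on so that its large compartment is under the bar end, and slide the sleeve and the die ring off after it into the large compartment. Leave the tray standing flat on the bench with the parts lying in it, and the cap, tape roll, marker and forceps where they are.

Things in the scene. Friction and masses are not known exactly. Their poses are not given: they have to be found in the camera images.
- stand: fixed drying bar: level round steel bar, 12 mm diameter, axis 80 mm above the bench, free tip towards the robot; parts on it hang loose, held by friction. Origin on the bench straight below the tip; x runs along the bar from tip to post, z up. The post (34 wide, 102 tall) begins at x = 230 mm, a 22 mm shoulder at 224; its base plate (80 wide, 12 high) covers x = 172 to 272 mm.
- bar_tip (a point): centre of the bar's free end, 80 mm above the bench
- collar: stop collar: dark steel ring with a slit and a small slackened clamp screw (it slides freely), outside diameter 40 mm, 15 mm long, bore 16 mm, about 90 g; the part nearest the bar's tip. Origin at its centre, x the bore axis. Like the other parts it hangs about 2 mm low on the bar, with at least 25 mm of bare bar between neighbours.
- sleeve: die sleeve: plain aluminium tube, outside diameter 40 mm, 30 mm long, bore 16 mm, about 80 g, behind the collar on the bar, before or behind the die ring. Origin at its centre, x the bore axis.
- die_ring: die ring: bright steel ring, outside diameter 54 mm, 12 mm long, bore 16 mm, about 120 g, behind the collar on the bar, before or behind the sleeve. Origin at its centre, x the bore axis.
- tray: loose grey plastic tray, 140 mm (x) by 222 mm (y), 36 mm high but 58 at the robot-side wall (x = -70), about 350 g, walls and floor 4 mm. Origin under its centre, z up. A 30 mm cross wall at y = 25 mm: small compartment y = 27 to 107, large one y = -107 to 23. It starts right of the bar (robot's view), small end towards it, about square to it; pushed at its end wall it slides under the parts.
- cap: bystander: loose blue screw cap, 22 mm diameter, 14 mm high; origin under its centre
- tape: bystander: roll of label tape lying flat, 68 mm diameter, 19 mm high; origin under its centre
- marker: bystander: black marker pen lying, 137 mm long, 12 mm thick; origin under its centre
- forceps: bystander: steel forceps lying, 128 mm long, 9 mm high; origin under its centre
There are look-alikes about, which are no part of the job. What is shaped like the collar but purple is not meant.

How it is judged:
On the way, in this order (a step that is already met when the one before it is completed fails the run):
1. the tray's small compartment is under the bar's free tip, all three parts still on the bar (x of bar_tip in the frame of tray between -0.066 and 0.066 m and y of bar_tip in the frame of tray between 0.027 and 0.107 m and x of collar in the frame of stand between 0 and 0.23 m and height (world z) of each of collar, sleeve, die_ring above 0.07 m and x of sleeve in the frame of stand between 0 and 0.23 m and x of die_ring in the frame of stand between 0 and 0.23 m), for 0.2 s.
2. the collar lies in the small compartment, sleeve and die ring still on the bar (x of collar in the frame of tray between -0.066 and 0.066 m and y of collar in the frame of tray between 0.027 and 0.107 m and z of collar in the frame of tray below 0.06 m and x of sleeve in the frame of stand between 0 and 0.23 m and height (world z) of each of sleeve, die_ring above 0.07 m and x of die_ring in the frame of stand between 0 and 0.23 m), for 0.2 s.
3. the tray's large compartment is under the bar's free tip, the collar in the small one, sleeve and die ring still on the bar (all of step 2 and x of bar_tip in the frame of tray between -0.066 and 0.066 m and y of bar_tip in the frame of tray between -0.107 and 0.023 m), for 0.2 s.
At the end, for the whole second after the job is handed in: The collar's centre is inside the small compartment, the centres of sleeve and die ring inside the large one (between the walls, under 60 mm above the tray's underside); the tray is flat on the bench (0.05 rad, 5 mm); tray and parts are at rest (under 0.15 m/s: a ring may still rock a little) (x of collar in the frame of tray between -0.066 and 0.066 m and y of collar in the frame of tray between 0.027 and 0.107 m and z of each of collar, sleeve, die_ring in the frame of tray below 0.06 m and x of sleeve in the frame of tray between -0.066 and 0.066 m and y of sleeve in the frame of tray between -0.107 and 0.023 m and x of die_ring in the frame of tray between -0.066 and 0.066 m and y of die_ring in the frame of tray between -0.107 and 0.023 m and linear speed of each of collar, sleeve, die_ring, tray below 0.15 m/s and angle between tray's own z axis and vertical below 0.05 rad and height (world z) of tray below 0.005 m); the robot touches nothing.
It fails at once if the cap, tape roll, marker or forceps is moved more than 30 mm (distance of any of cap, tape, marker, forceps from where it was at the start of the episode above 0.03 m).
It also fails if it takes over 72 s, if anything falls off the work surface, if the arm or the gripper's body presses on something with over 40 N, if the wrist force passes 120 N, or if a joint passes its speed limit or range.

## Robot

A 6-joint arm with a two-finger parallel gripper is mounted at the origin on a cart in front of the work surface, level with it; the furniture and walls round the work are solid. World frame = base frame: x ahead of the robot, y to its left, z up, the work surface at z = 0. Lengths are in m, angles in rad, forces in N, time in s.
With the tool pointing down it reaches from about 0.35 to 0.975 m from the base axis. Payload 17.4 kg.
Tool frame: the origin (TCP) lies midway between the tips of the shut fingers; the grasp point (between the pads) lies 19 mm behind it; z points along the fingers, x is the direction in which the jaws open and shut, and the axes are right-handed (so a half turn about z gives the same grasp; the last joint's range is limited). The gripper opens to 85 mm and grips with 20 to 120 N. Pads are 22 mm wide; open, the fingers measure 114 mm over their backs; the gripper's body (76 mm by 85 mm) begins 54 mm behind the grasp point. The pads swing forward as they close: fully open they stand 13 mm farther back than shut.
Start: joints at [-1.353, 0.116, 1.442, -0, 1.584, -0.038], TCP at [0.171, -0.653, 0.192] pointing down, gripper open.
Joint ranges: [-2.83, 2.83], [-0.83, 2.19], [0.07, 2.5], [-1.14, 4.28], [0.01, 3], [-2.97, 2.97]. Speed limits (rad/s): [1.89, 1.89, 2.22, 3.14, 3.14, 3.14].

## Interface

Orientations are given as a unit quaternion [w, x, y, z].
In Python, from station import r gives the robot as it stands.
- The arm moves only by the tool jog_arm, never from a script. Its argument "targets" is a list of rows, each an object with "delta_rot": the turn, a rotation vector about the tool's x, y, z in rad, a list of three; "travel": the shift along the tool's x, y, z in cm, a list of three; "gripper": the opening in per cent of the stroke, from 0 (shut) to 100 (fully open). In form: [{"delta_rot": [wx, wy, wz], "travel": [x, y, z], "gripper": gripper}, ...]. A call has 1 to 8 rows; each row shifts and turns the commanded pose from where the row before left it, along the tool's axes as they then stand; what a row does not reach is not made up. A row lasts 1/8 s, in which the tool goes at most 62.5 mm and 10.7 degrees, less where a joint would pass 70% of its speed; a pose out of reach is approached as far as the arm can. A call is refused whole if a number of a shift passes 6.25 or a number of a turn 0.188, either way. A call with a gripper value outside its range is refused whole. The fingers move at their own pace and stop on an object; "newtons" is the grip in N (left out, the last holds). Time passes only in rows, so rows that do not move let the fingers close. It gives the time, the measured TCP pose, the force and the opening at its end, in the units of the state.
- r.observe(): the state, without advancing time (a new reading comes with each control period).
- r.capture(name): name is "scene" or "top"; returns a dict with "frame" (384x512x3 uint8, red, green, blue), "intrinsics" (3x3 intrinsics, pixels), "distortion" ([k1, k2, p1, p2, k3] as OpenCV has them; the pictures are not rectified), "R" (3x3) and "t" (3): a world point X has camera coordinates R X + t. Camera axes: x right, y down, z forward; pixel columns grow to the right and rows downward; lengths in m; the calibration is good to about 2 mm. A picture is of the moment at which its call begins. There is no depth.
- r.finish_job(): hands the job in, once; it reports no verdict.
Trained networks look in a picture, given as the dict that the camera call returned (one of the last four; its "shot" number tells which), for a name from the list of things; names that differ only in an ending like _2 or _b are one class to them, and where a whole thing is asked for, a point or a joint stands for the part that bears it (a point fixed in the world has none). Each returns a list of dicts, best first, with "p" (0 to 1); they miss things now and then, are a little off and sometimes report something else, mostly with a low value. They report only what shows in the picture. A call takes as long as a camera call. They do not tell look-alikes from the thing itself.
- r.cut_out(name, picture): "mask" (384x512 bool, what is visible of it) and "extent" ([left, top, right, bottom] in pixels, round what is visible of it).
- r.pinpoint(name, picture): "centre" ([column, row] in pixels: a listed point, or the origin of a listed thing).
The state is a dict: "time": time; "q": joint angles; "joint_vel": joint speeds; "joint_torque": joint torques, N m; "ee_pos": TCP position; "tcp_rot": TCP orientation; "force": force on the tool from outside, world axes, zero at the start; "wrist_torque": the same for the moment, N m; "gripper_width": opening from 0.0 (shut) to 1.0 (fully open).
Only numpy, scipy, OpenCV 4.12 (cv2) and the standard library are available. Lean on these libraries where they do the work, as an engineer would, in place of code of your own. Each camera call takes 0.05 s, during which the arm holds its last target.

## Working session

There is one attempt and no reset: what is moved stays moved. The work goes in short steps, Python scripts to look and compute and a tool call to move; the robot and the scene stay as the last step left them, time stands still between calls to the robot, and variables do not carry over. Pictures are saved under pics/ and viewed, and the job is handed in when it is done.

Besides the shell and the picture viewer there is one more tool, called after ">>>" in YAML: its name, and indented under it one key for each argument. jog_arm: Moves the arm, as the interface text tells. Its arguments: {"type":"object","properties":{"targets":{"type":"array","items":{"type":"object","properties":{"delta_rot":{"type":"array","items":{"type":"number"}},"travel":{"type":"array","items":{"type":"number"}},"gripper":{"type":"number"}}}},"newtons":{"type":"number"}},"required":["targets"]}

```bash
ls; mkdir -p pics; python3 - <<'E'
from station import r
import cv2
s=r.observe(); print(s['time'],s['ee_pos'],s['tcp_rot'],s['gripper_width'],s['force'])
for n in ['scene','top']:
    c=r.capture(n); cv2.imwrite(f'pics/{n}0.png',cv2.resize(c['frame'][:,:,::-1],(800,600),interpolation=cv2.INTER_CUBIC))
    print(n,c['R'].tolist(),c['t'].tolist(),c['intrinsics'].tolist(),c['distortion'],c['shot'])
    for k in ['bar_tip','collar','sleeve','die_ring','tray','cap','tape','marker','forceps','stand']:
        try: print(k,[(d['p'],d['centre']) for d in r.pinpoint(k,c)][:4])
        except Exception as e: print(k,e)
E
```

```text
pics
0.0 [ 0.17072053 -0.65280962  0.19143814] [-3.83077133e-04  7.91526722e-01 -6.11134270e-01 -4.53863770e-04] 0.9998333932506644 [-0.33393854 -0.90784332  0.11924943]
scene [[-0.82678057935429, -0.5624783854300767, 0.00720690825240792], [-0.42683524818440993, 0.618952492879039, -0.6593250203550419], [0.366395339094178, -0.5481932847844793, -0.7518235018987269]] [0.4634413698166497, 0.24892684852135638, 0.939601126324982] [[374.3971073073587, 0.0, 251.54828996055178], [0.0, 374.3971073073587, 196.90805015371205], [0.0, 0.0, 1.0]] [0.02431693 0.         0.         0.         0.        ] 1
bar_tip [(0.55, [217.5, 207.7])]
collar [(0.59, [236.3, 218.3]), (0.47, [237.7, 202.7]), (0.4, [205.0, 245.0])]
sleeve []
die_ring [(0.56, [196.2, 196.8])]
tray [(0.66, [293.9, 194.1])]
cap [(0.56, [256.7, 185.2]), (0.34, [196.9, 197.8])]
tape []
marker [(0.49, [193.7, 328.3])]
forceps [(0.64, [338.7, 142.0])]
stand []
top [[-0.025764101964144692, -0.9995326777136642, -0.016451055666244788], [-0.9970415522856237, 0.026885072822396612, -0.07200927631359821], [0.07241791260354627, 0.014547131740902079, -0.9972682823053474]] [0.052938996128691095, 0.563737162390425, 1.3811312932959334] [[442.528941875268, 0.0, 263.3262480173885], [0.0, 442.528941875268, 190.10236562985446], [0.0, 0.0, 1.0]] [-0.13519498  0.          0.          0.          0.        ] 2
bar_tip [(0.86, [232.1, 216.3])]
collar [(0.6, [230.5, 207.8]), (0.6, [208.6, 192.1]), (0.38, [260.3, 187.1])]
sleeve [(0.46, [231.4, 182.0])]
die_ring [(0.66, [231.3, 158.5]), (0.58, [400.0, 220.2])]
tray [(0.77, [306.0, 219.0])]
cap [(0.47, [301.3, 180.6])]
tape [(0.58, [319.5, 162.9])]
marker [(0.58, [149.6, 232.1])]
forceps [(0.45, [399.8, 217.5])]
stand [(0.79, [237.1, 217.9])]
```

View pics/scene0.png

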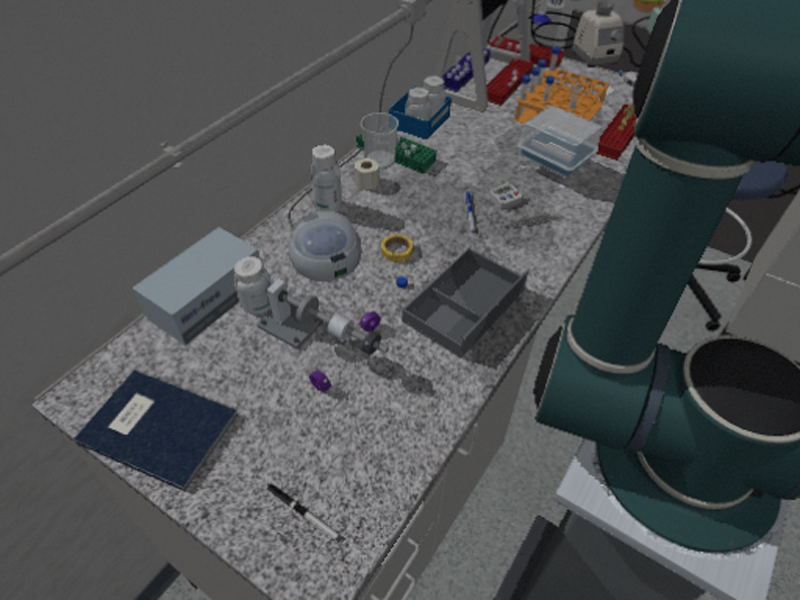

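View pics/top0.png

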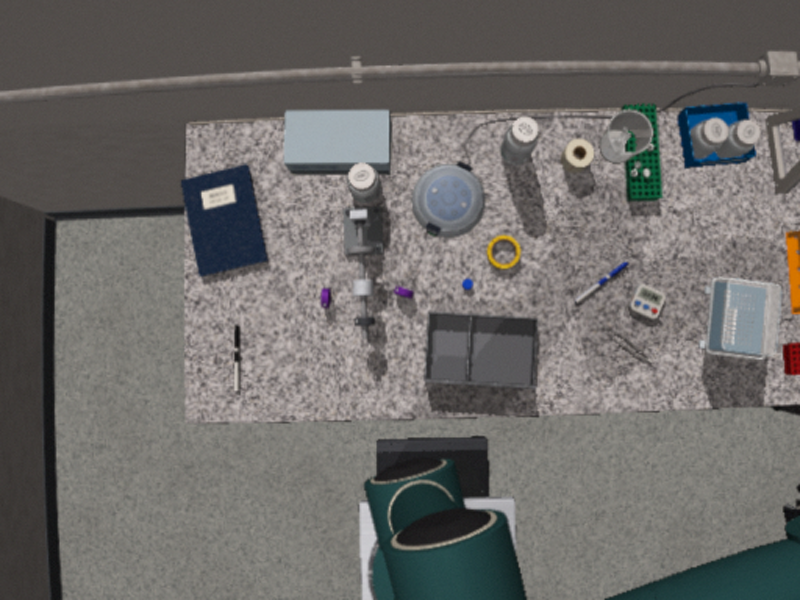

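```bash
cat > h.py <<'E'
import numpy as np, cv2
def ray(c,uv):
    K=np.array(c['intrinsics']);D=np.array(c['distortion'],float)
    p=cv2.undistortPoints(np.array([[uv]],float),K,D)[0,0]
    R=np.array(c['R']);t=np.array(c['t'])
    return -R.T@t, R.T@np.array([p[0],p[1],1.])
def onz(c,uv,z):
    o,d=ray(c,uv); return o+d*(z-o[2])/d[2]
def tri(c1,u1,c2,u2):
    o1,d1=ray(c1,u1);o2,d2=ray(c2,u2)
    A=np.stack([d1,-d2],1);s=np.linalg.lstsq(A,o2-o1,rcond=None)[0]
    a=o1+s[0]*d1;b=o2+s[1]*d2
    return (a+b)/2,np.linalg.norm(a-b)
def proj(c,X):
    R=np.array(c['R']);t=np.array(c['t'])
    return cv2.projectPoints(np.array(X,float).reshape(-1,1,3),cv2.Rodrigues(R)[0],t,np.array(c['intrinsics']),np.array(c['distortion'],float))[0][:,0]
def crop(c,box,f,name):
    x0,y0,x1,y1=box
    im=cv2.resize(c['frame'][y0:y1,x0:x1,::-1],None,fx=f,fy=f,interpolation=cv2.INTER_CUBIC)
    cv2.imwrite('pics/'+name+'.png',im)
E
python3 - <<'E'
from station import r
from h import *
import pickle
a=r.capture('scene');b=r.capture('top')
pickle.dump((a,b),open('c0.pkl','wb'))
crop(a,(150,150,350,260),4,'sc1'); crop(b,(195,120,355,250),5,'tc1')
print(onz(b,(232.1,216.3),.08),tri(a,(217.5,207.7),b,(232.1,216.3)), tri(a,(236.3,218.3),b,(230.5,207.8)),tri(a,(196.2,196.8),b,(231.3,158.5)))
print(onz(b,(306,219),0),onz(b,(301.3,180.6),0),onz(b,(319.5,162.9),0))
E
```

```text
[0.48368408 0.13376876 0.08      ] (array([0.51371583, 0.15192002, 0.14656878]), np.float64(0.07821488198360307)) (array([0.51173216, 0.1386994 , 0.09093203]), np.float64(0.006036076729392972)) (array([0.66012527, 0.13251278, 0.07517941]), np.float64(0.0016866557577098762))
[ 0.47006066 -0.09580069  0.        ] [ 0.59380485 -0.08462933  0.        ] [ 0.64964869 -0.14537893  0.        ]
```

View pics/sc1.png

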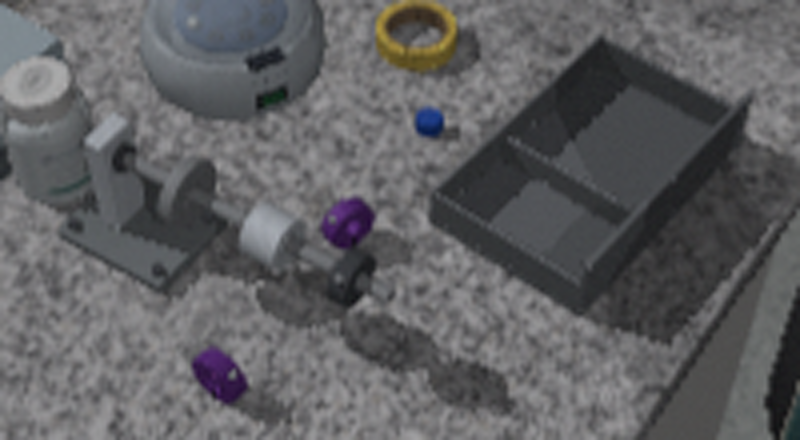

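View pics/tc1.png

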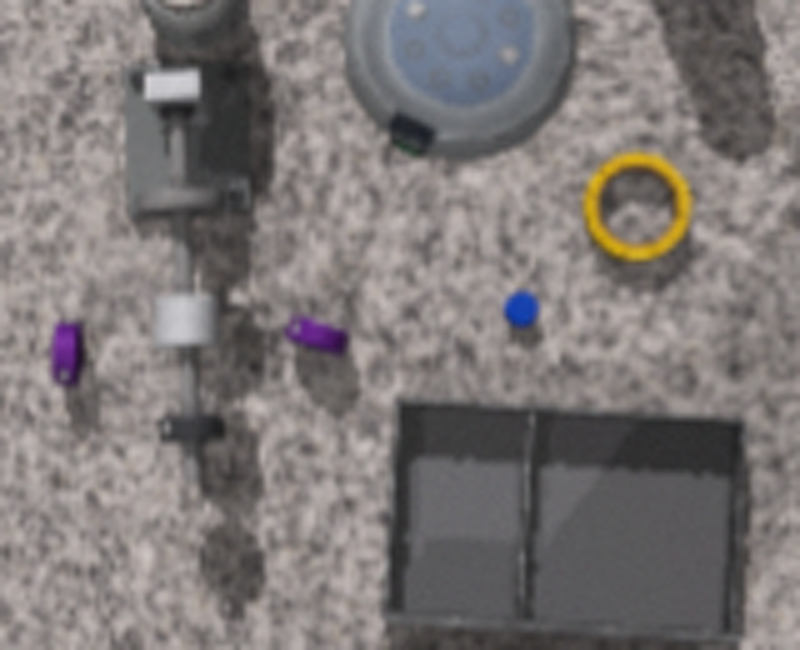

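```bash
python3 - <<'E'
from h import *
import pickle
a,b=pickle.load(open('c0.pkl','rb'))
S=lambda u,v:(150+u/4,150+v/4); T=lambda u,v:(195+u/5,120+v/5)
pt=lambda n,X:print(n,np.round(X[0],4),round(float(X[1]),4))
pt('tip',tri(a,S(368,282),b,T(195,483)))
pt('shoulder',tri(a,S(122,160),b,T(175,112)))
pt('collar',tri(a,S(350,276),b,T(191,428)))
pt('sleeve',tri(a,S(272,233),b,T(186,320)))
pt('ring',tri(a,S(187,190),b,T(185,200)))
print('tip z80',onz(b,T(195,483),.08),'sh',onz(b,T(175,112),.08),'col',onz(b,T(191,428),.078),'sl',onz(b,T(186,320),.078),'ring',onz(b,T(185,200),.078))
for n,s,t,z in [('FL',(434,196),(402,405),.036),('FR',(602,42),(741,421),.036),('NL',(583,290),(389,614),.058),('NR',(750,98),(742,632),.058)]:
    pt(n,tri(a,S(*s),b,T(*t))); print(onz(b,T(*t),z),onz(a,S(*s),z))
print('purple',onz(b,T(318,335),.02),onz(b,T(66,353),.02))
# predicted frame in both
E
```

```text
tip [0.4904 0.1322 0.0896] 0.0186
shoulder [0.712  0.1368 0.0748] 0.0022
collar [0.5169 0.1305 0.0758] 0.0016
sleeve [0.5822 0.1317 0.0773] 0.0004
ring [0.6571 0.1316 0.0731] 0.0016
tip z80 [0.48263329 0.12802373 0.08      ] sh [0.710103  0.1356555 0.08     ] col [0.51608317 0.12989402 0.078     ] sl [0.58197252 0.13156185 0.078     ] ring [0.65571227 0.13070701 0.078     ]
FL [0.5313 0.0021 0.0258] 0.005
[0.52865825 0.00097238 0.036     ] [0.52880705 0.01077736 0.036     ]
FR [ 0.5127 -0.2129  0.0263] 0.001
[ 0.51284492 -0.21106608  0.036     ] [ 0.50803309 -0.20350105  0.036     ]
NL [0.3989 0.013  0.0212] 0.0021
[0.39971328 0.01268196 0.058     ] [0.38878265 0.03993094 0.058     ]
NR [ 0.3808 -0.2064  0.0425] 0.0019
[ 0.38256881 -0.20353417  0.058     ] [ 0.37553315 -0.19135906  0.058     ]
purple [0.57525881 0.05280467 0.02      ] [0.56813445 0.21351832 0.02      ]
```

```bash
cat >> h.py <<'E'
from scipy.optimize import minimize
def tw(p,P):
    c,s=np.cos(p[2]),np.sin(p[2]); P=np.asarray(P,float)
    return np.c_[p[0]+c*P[:,0]-s*P[:,1],p[1]+s*P[:,0]+c*P[:,1],P[:,2]]
TC=np.array([[x,y,z] for x in(-.07,.07) for y in(-.111,.111) for z in (0,)]+[[-.07,-.111,.058],[-.07,.111,.058],[.07,-.111,.036],[.07,.111,.036]])
EDG=[((-.07,-.111,.058),(-.07,.111,.058)),((.07,-.111,.036),(.07,.111,.036)),((-.07,-.111,.036),(.07,-.111,.036)),((-.07,.111,.036),(.07,.111,.036)),((-.066,.025,.03),(.066,.025,.03)),((-.07,-.111,0),(-.07,.111,0)),((.07,.111,0),(-.07,.111,0))]
def hullmask(c,p):
    m=np.zeros((384*4,512*4),np.uint8)
    h=cv2.convexHull((proj(c,tw(p,TC))*4).astype(np.float32)).astype(np.int32)
    cv2.fillPoly(m,[h],1); return cv2.resize(m.astype(np.float32),(512,384),interpolation=cv2.INTER_AREA)
def fittray(cams,masks,p0):
    def f(p): return sum(np.abs(hullmask(c,p)-m).sum() for c,m in zip(cams,masks))
    best=minimize(f,p0,method='Nelder-Mead',options=dict(initial_simplex=np.array([p0,p0+np.array([.01,0,0]),p0+np.array([0,.01,0]),p0+np.array([0,0,.05])]),xatol=1e-4,fatol=.5))
    return best.x,best.fun
def overlay(c,p,box,f,name):
    x0,y0,x1,y1=box
    im=cv2.resize(c['frame'][y0:y1,x0:x1,::-1],None,fx=f,fy=f,interpolation=cv2.INTER_CUBIC)
    for e in EDG:
        q=((proj(c,tw(p,e))-[x0,y0]+.5)*f).astype(int); cv2.line(im,tuple(map(int,q[0])),tuple(map(int,q[1])),(0,255,0),1)
    cv2.imwrite('pics/'+name+'.png',im)
E
python3 - <<'E'
from station import r
from h import *
a=r.capture('scene');b=r.capture('top')
ms=[r.cut_out('tray',c)[0] for c in (a,b)]
print([(m['p'],m['extent'],m['mask'].sum()) for m in ms])
for cs in ([0],[1],[0,1]):
    p,f=fittray([[a,b][i] for i in cs],[ms[i]['mask'].astype(float) for i in cs],np.array([.456,-.1,-.0745])); print(p,f)
overlay(a,p,(230,150,350,260),6,'ov_s');overlay(b,p,(260,190,360,260),7,'ov_t')
E
```

```text
[(0.87, [258.0, 161.2, 338.1, 226.7], np.int64(2945)), (0.87, [271.2, 196.0, 345.0, 248.7], np.int64(3097))]
[ 0.45513451 -0.09572853 -0.08520592] 272.1875
[ 0.45489785 -0.09762212 -0.09451815] 171.5625
[ 0.45441466 -0.09640982 -0.08969019] 453.8125
```

View pics/ov_s.png

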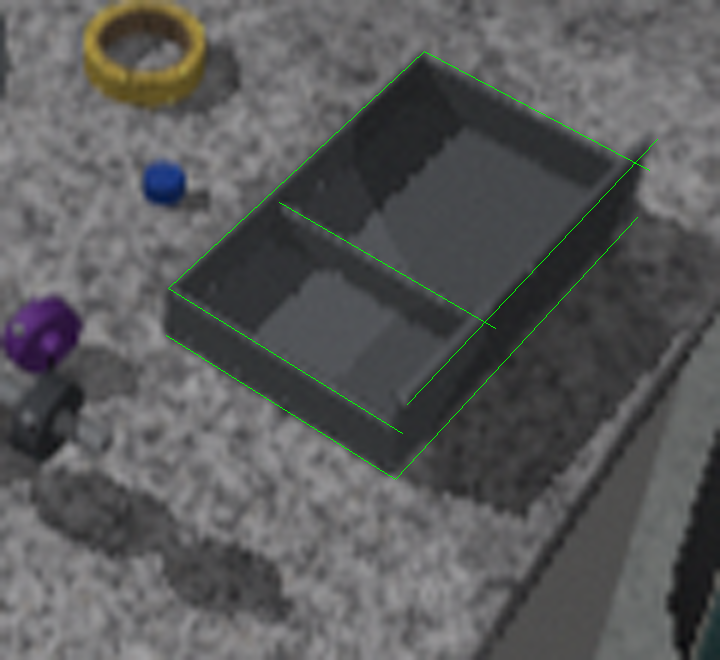

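View pics/ov_t.png

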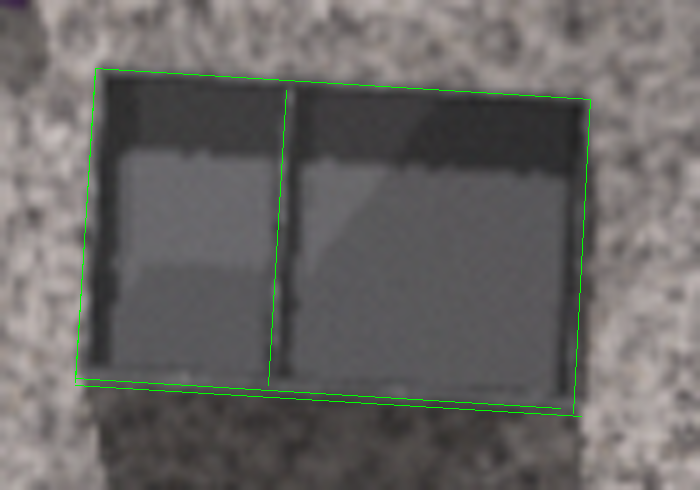

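>>> jog_arm:
  targets:
    - {"delta_rot": [0,0,0.171],"travel": [0,0,0],"gripper": 50}
    - {"delta_rot": [0,0,0.171],"travel": [0,0,0],"gripper": 50}
    - {"delta_rot": [0,0,0],"travel": [-4.6,-2.3,0],"gripper": 50}
    - {"delta_rot": [0,0,0],"travel": [-4.6,-2.3,0],"gripper": 50}
    - {"delta_rot": [0,0,0],"travel": [-4.6,-2.3,0],"gripper": 50}
    - {"delta_rot": [0,0,0],"travel": [-4.6,-2.3,0],"gripper": 50}
    - {"delta_rot": [0,0,0],"travel": [-4.6,-2.3,0],"gripper": 50}
    - {"delta_rot": [0,0,0],"travel": [-4.6,-2.3,0],"gripper": 50}
  newtons: 25

```text
time: 2.4
ee_pos: [0.3326, -0.3885, 0.1924]
tcp_rot: [0.0, -0.676, 0.737, -0.0]
force: [-0.0, -0.7, 0.7]
gripper_width: 0.504
```

```bash
cat >> h.py <<'E'
from scipy.spatial.transform import Rotation as Rn
def toolR(s):
    w,x,y,z=s['tcp_rot']; return Rn.from_quat([x,y,z,w])
def go(r,target,ang=None):
    """target world TCP; ang = world angle of tool x; prints tool-frame travel in cm and turn"""
    s=r.observe(); R=toolR(s); p=np.array(s['ee_pos'])
    print('t',round(s['time'],2),'pos',np.round(p,4),'x ang',round(float(np.arctan2(R.as_matrix()[1,0],R.as_matrix()[0,0])),4),'tilt',np.round(R.as_matrix()[:,2],3),'grip',round(s['gripper_width'],3),'F',np.round(s['force'],1))
    R2=R
    if ang is not None:
        R2=Rn.from_matrix(np.array([[np.cos(ang),np.sin(ang),0],[np.sin(ang),-np.cos(ang),0],[0,0,-1]]))
        print('rotvec tool',np.round((R.inv()*R2).as_rotvec(),4))
    d=np.array(target)-p
    print('travel cm before turn',np.round(R.inv().apply(d)*100,2),'after turn',np.round(R2.inv().apply(d)*100,2))
E
python3 -c "
from station import r
from h import *
go(r,[.447,-.208,.1],-1.656)"
```

```text
t 2.4 pos [ 0.3326 -0.3885  0.1924] x ang -1.6573 tilt [ 0. -0. -1.] grip 0.504 F [-0.  -0.7  0.7]
rotvec tool [-0.0004 -0.0003 -0.0013]
travel cm before turn [-18.97  -9.83   9.24] after turn [-18.96  -9.86   9.24]
```

>>> jog_arm:
  targets:
    - {"delta_rot": [0,0,0],"travel": [-4.7,-2.4,2.0],"gripper": 45}
    - {"delta_rot": [0,0,0],"travel": [-4.7,-2.4,3.0],"gripper": 45}
    - {"delta_rot": [0,0,0],"travel": [-4.6,-2.4,2.2],"gripper": 45}
    - {"delta_rot": [0,0,0],"travel": [-4.0,-2.0,2.0],"gripper": 45}
    - {"delta_rot": [0,0,0],"travel": [0,0,0],"gripper": 45}

```text
time: 3.02
ee_pos: [0.4396, -0.2161, 0.0988]
tcp_rot: [-0.0, -0.677, 0.736, 0.001]
force: [0.5, -0.4, -0.0]
gripper_width: 0.449
```

```bash
python3 -c "
from station import r
from h import *
go(r,[.447,-.208,.013],-1.656)
a=r.capture('scene');b=r.capture('top')
crop(a,(210,100,390,235),4,'s2');crop(b,(255,160,375,260),6,'t2')
"
```

```text
t 3.02 pos [ 0.4396 -0.2161  0.0988] x ang -1.6535 tilt [-0.002  0.001 -1.   ] grip 0.449 F [ 0.5 -0.4 -0. ]
rotvec tool [0.0017 0.0012 0.0025]
travel cm before turn [-0.86 -0.69  8.58] after turn [-0.87 -0.67  8.58]
```

View pics/s2.png

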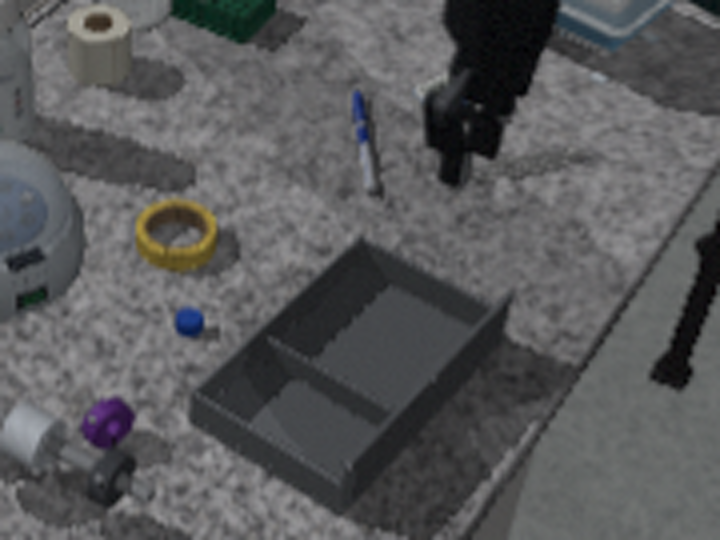

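View pics/t2.png

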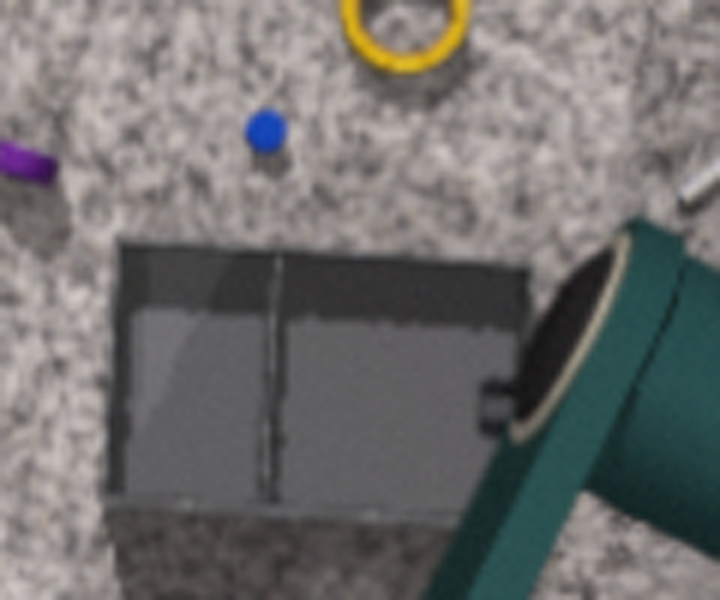

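```bash
python3 -c "
from h import *
import pickle
a,b=pickle.load(open('c0.pkl','rb'))
p=np.array([.4396,-.2161,.1]);d=np.array([-.085,-.996,0])
for k in (-.02,0,.02): print((proj(a,p+k*d)-[210,100])*4,(proj(b,p+k*d)-[255,160])*6)
print((proj(b,[.447,-.208,.036])-[255,160])*6)
"
```

```text
[[443.46236694 219.94329631]] [[525.57108238 404.84098316]]
[[457.53382074 206.21934986]] [[565.5325283  407.06723242]]
[[471.36044346 192.73501516]] [[605.41888619 409.27640395]]
[[527.87640758 391.72979625]]
```

>>> jog_arm:
  targets:
    - {"delta_rot": [0,0,0],"travel": [-0.9,-0.5,2.0],"gripper": 45}
    - {"delta_rot": [0,0,0],"travel": [0,0,3.0],"gripper": 45}
    - {"delta_rot": [0,0,0],"travel": [0,0,2.0],"gripper": 45}
    - {"delta_rot": [0,0,0],"travel": [0,0,1.0],"gripper": 45}
    - {"delta_rot": [0,0,0],"travel": [0,0,0.0],"gripper": 45}

```text
time: 3.75
ee_pos: [0.4447, -0.2101, 0.0198]
tcp_rot: [-0.0, -0.676, 0.737, 0.0]
force: [-0.5, 0.1, 0.1]
gripper_width: 0.448
```

```bash
python3 -c "
from station import r
from h import *
go(r,[.447,-.208,.013],-1.656)
a=r.capture('scene')
crop(a,(230,120,370,235),5,'s3')
"
```

```text
t 3.75 pos [ 0.4447 -0.2101  0.0198] x ang -1.6574 tilt [-0.001  0.    -1.   ] grip 0.448 F [-0.5  0.1  0.1]
rotvec tool [ 0.0007  0.0003 -0.0014]
travel cm before turn [-0.23 -0.21  0.68] after turn [-0.23 -0.21  0.68]
```

View pics/s3.png

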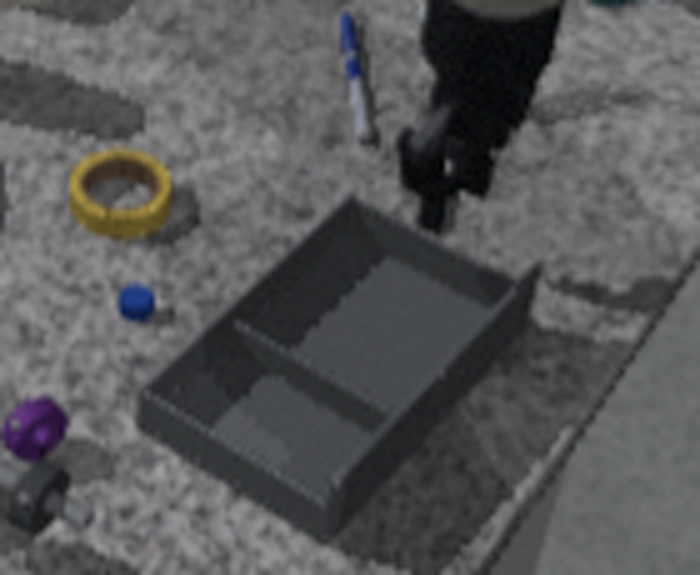

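```bash
python3 -c "
from station import r
from h import *
a=r.capture('scene');b=r.capture('top')
R=toolR(r.observe()).as_matrix();p=np.array(r.observe()['ee_pos'])
crop(a,(230,120,370,235),5,'s4');crop(b,(255,160,375,260),6,'t4')
for k in (-.02,0,.02): print((proj(a,p+k*R[:,0])-[230,120])*5,(proj(b,p+k*R[:,0])-[255,160])*6)
"
```

```text
[[423.68591294 268.75261298]] [[489.96832995 392.28902187]]
[[440.70633973 251.64789637]] [[527.74036682 394.45543683]]
[[457.4442863  234.82863471]] [[565.45283034 396.60766043]]
```

View pics/s4.png

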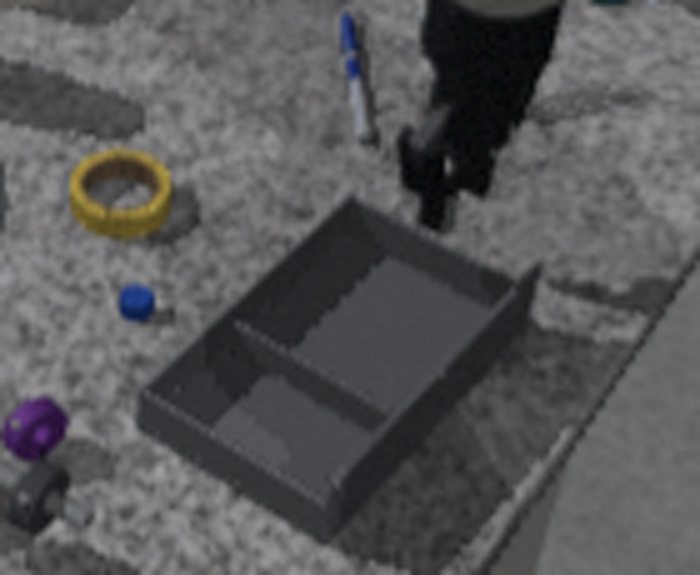

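View pics/t4.png

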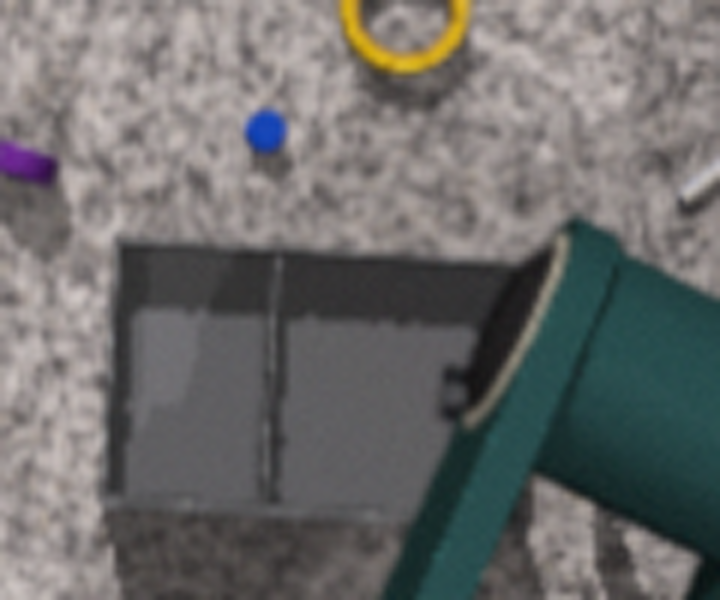

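>>> jog_arm:
  targets:
    - {"delta_rot": [0,0,0],"travel": [-0.2,0,0.6],"gripper": 45}
    - {"delta_rot": [0,0,0],"travel": [0,0,0],"gripper": 25}

```text
time: 4.15
ee_pos: [0.445, -0.2078, 0.0139]
tcp_rot: [-0.0, -0.676, 0.737, 0.0]
force: [-0.4, 0.1, -0.4]
gripper_width: 0.262
```

```bash
python3 -c "
from station import r
from h import *
go(r,[.447,-.208,.013],-1.656)
a=r.capture('scene')
crop(a,(280,120,350,180),10,'s5')
"
```

```text
t 4.15 pos [ 0.445  -0.2078  0.0139] x ang -1.6568 tilt [-0.  0. -1.] grip 0.262 F [-0.4  0.1 -0.4]
rotvec tool [ 0.0004  0.0002 -0.0008]
travel cm before turn [ 0.   -0.2   0.09] after turn [ 0.   -0.2   0.09]
```

View pics/s5.png

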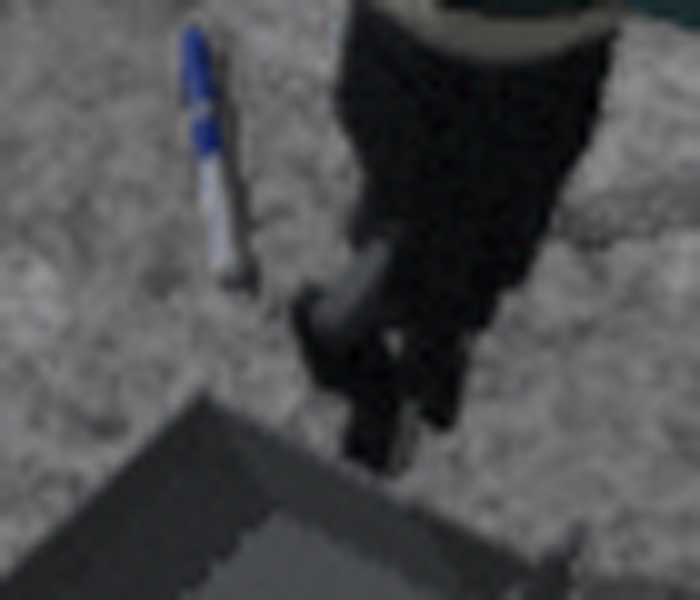

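```bash
python3 -c "
from station import r
from h import *
a=r.capture('scene');b=r.capture('top')
s=r.observe();p=np.array(s['ee_pos']);R=toolR(s).as_matrix()
print(proj(a,p-.011*R[:,0]),proj(a,p+.011*R[:,0]),proj(a,[[.447,-.208,.036]]))
for uv in [(317.2,167),(324,163),(317.2,160)]:
  for k in (-.011,-.025,.011):
    q=p+k*R[:,0]; o,d=ray(a,uv); n=R[:,0]
    t=((q-o)@n)/(d@n); print(uv,k,np.round(o+t*d,4))
cv2.imwrite('pics/z.png',cv2.resize(a['frame'][140:190,290:350,::-1],None,fx=12,fy=12,interpolation=cv2.INTER_NEAREST))
g=a['frame'][140:190,290:350,::-1].astype(float)*2.5; cv2.imwrite('pics/z2.png',cv2.resize(np.clip(g,0,255).astype(np.uint8),None,fx=12,fy=12,interpolation=cv2.INTER_NEAREST))
crop(b,(300,190,360,250),10,'t5')
"
```

```text
[[315.7059981  174.15335481]] [[319.41098693 170.41709118]] [[318.01450075 167.20606865]]
(317.2, 167) -0.011 [ 0.4458 -0.197   0.0464]
(317.2, 167) -0.025 [ 0.4404 -0.1825  0.0609]
(317.2, 167) 0.011 [ 0.4541 -0.2198  0.0235]
(324, 163) -0.011 [ 0.4261 -0.1953  0.0756]
(324, 163) -0.025 [ 0.4212 -0.1808  0.0896]
(324, 163) 0.011 [ 0.434  -0.2181  0.0535]
(317.2, 160) -0.011 [ 0.4502 -0.1974  0.0737]
(317.2, 160) -0.025 [ 0.4448 -0.1829  0.0877]
(317.2, 160) 0.011 [ 0.4587 -0.2202  0.0515]
```

View pics/z2.png

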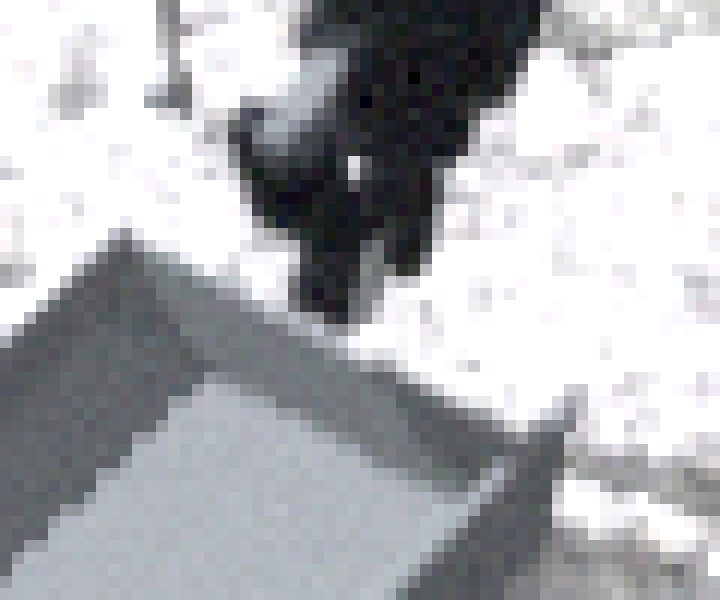

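View pics/t5.png

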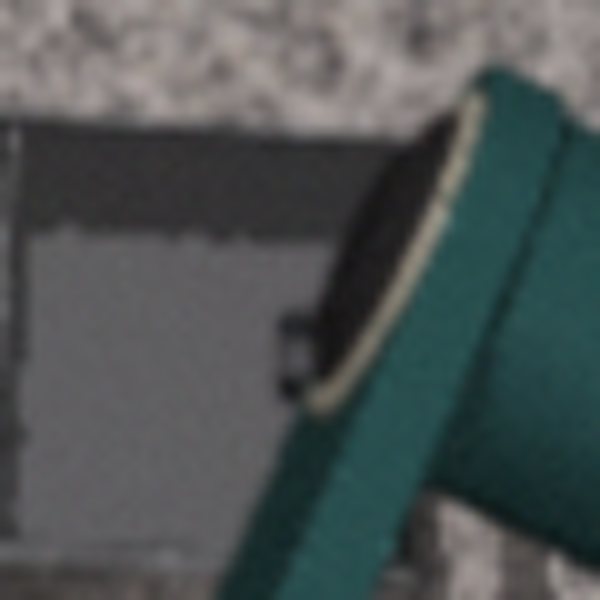

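```bash
python3 -c "
from station import r
from h import *
import pickle
a,b=pickle.load(open('c0.pkl','rb'))
s=r.observe();p=np.array(s['ee_pos']);R=toolR(s).as_matrix()
print(s['q'])
for z in (.02,.05,.08,.1): print(z,onz(b,(328.5,225.5),z))
for u in [(310.5,150.5),(311.5,155),(309.8,148.6)]: print(tri(a,u,b,(328.5,225.5)))
print('cam',-a['R'].T@a['t'],-b['R'].T@b['t'])
"
```

```text
[-4.89006186e-01 -1.84656999e-01  2.02972906e+00  1.73242414e-05
  1.29636977e+00  1.16792458e+00]
0.02 [ 0.44748515 -0.16467248  0.02      ]
0.05 [ 0.44782678 -0.16076192  0.05      ]
0.08 [ 0.44816841 -0.15685137  0.08      ]
0.1 [ 0.44839617 -0.15424434  0.1       ]
(array([ 0.45238704, -0.14623278,  0.14872418]), np.float64(0.007615362431699004))
(array([ 0.45042906, -0.14951746,  0.13008056]), np.float64(0.0037370543578676635))
(array([ 0.45354404, -0.14470015,  0.15637767]), np.float64(0.010001973596078292))
cam [0.1451496  0.62168489 0.86719793] [0.46341466 0.01766664 1.41882364]
```

>>> jog_arm:
  targets:
    - {"delta_rot": [0,0,0],"travel": [0,0,0],"gripper": 10}
    - {"delta_rot": [0,0,0],"travel": [0,0,0],"gripper": 0}
    - {"delta_rot": [0,0,0],"travel": [0,0,0],"gripper": 0}
    - {"delta_rot": [0,0,0],"travel": [0,0,0],"gripper": 0}
  newtons: 25

```text
time: 4.8
ee_pos: [0.4451, -0.208, 0.0142]
tcp_rot: [0.0, -0.676, 0.737, -0.0]
force: [1.1, -0.0, -0.2]
gripper_width: -0.0
```

```bash
python3 -c "
from station import r
from h import *
a=r.capture('scene');b=r.capture('top')
g=a['frame'][130:230,255:350,::-1].astype(float)*2.; cv2.imwrite('pics/z3.png',cv2.resize(np.clip(g,0,255).astype(np.uint8),None,fx=6,fy=6,interpolation=cv2.INTER_CUBIC))
crop(b,(260,190,360,250),7,'t6')
"
```

```text
(no output)
```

View pics/z3.png

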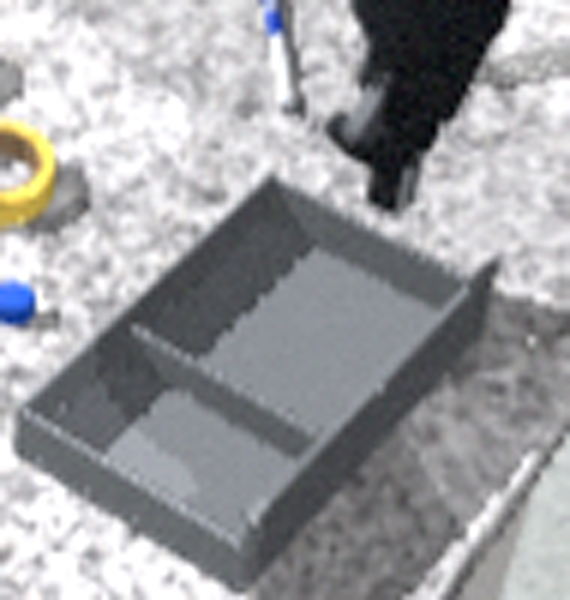

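View pics/t6.png

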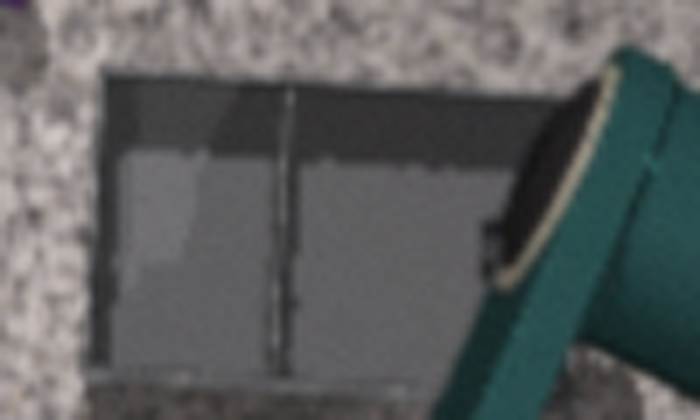

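>>> jog_arm:
  targets:
    - {"delta_rot": [0,0,0],"travel": [0,0,-3],"gripper": 0}
    - {"delta_rot": [0,0,0],"travel": [0,0,-4],"gripper": 0}
    - {"delta_rot": [0,-0.18,0],"travel": [0,0,0],"gripper": 0}
    - {"delta_rot": [0,-0.18,0],"travel": [0,0,0],"gripper": 0}
    - {"delta_rot": [0,-0.18,0],"travel": [0,0,0],"gripper": 0}
    - {"delta_rot": [0,0,0],"travel": [0,0,0],"gripper": 0}

```text
time: 5.65
ee_pos: [0.4444, -0.2093, 0.0825]
tcp_rot: [0.197, -0.65, 0.711, 0.182]
force: [-1.1, -0.9, -0.4]
gripper_width: 0.001
```

```bash
python3 -c "
from station import r
from h import *
a=r.capture('scene');b=r.capture('top')
s=r.observe();p=np.array(s['ee_pos']);R=toolR(s).as_matrix()
print(s['time'],p,R[:,2],s['joint_vel'])
for c,box,n in((a,(255,100,355,200),'s7'),(b,(290,170,390,270),'t7')):
    f=6
    g=np.clip(c['frame'][box[1]:box[3],box[0]:box[2],::-1].astype(float)*2,0,255).astype(np.uint8)
    im=cv2.resize(g,None,fx=f,fy=f,interpolation=cv2.INTER_CUBIC)
    for k in (0,.019,.05):
        q=(proj(c,p-k*R[:,2])[0]-box[:2]+.5)*f; cv2.circle(im,tuple(map(int,q)),4,(0,0,255),1)
    cv2.imwrite('pics/'+n+'.png',im)
"
```

```text
5.75 [ 0.44498949 -0.20838919  0.08383386] [ 0.04393844  0.51120741 -0.8583335 ] [ 0.02500616 -0.03100001  0.00231941 -0.00245822 -0.00310451  0.00310214]
```

View pics/s7.png

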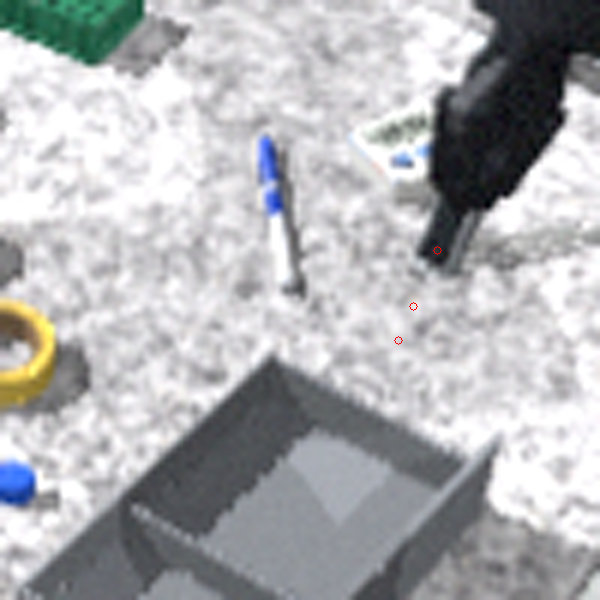

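View pics/t7.png

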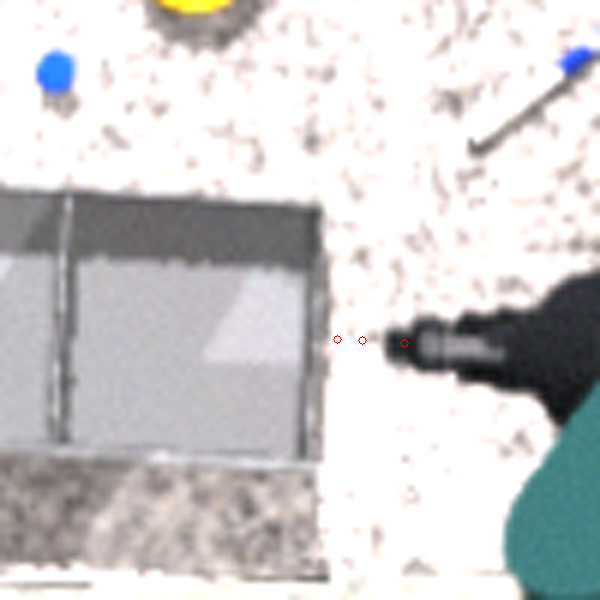

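```bash
python3 -c "
from station import r
from h import *
import pickle
a,b=pickle.load(open('c0.pkl','rb'))
s=r.observe();p=np.array(s['ee_pos']);R=toolR(s).as_matrix()
for us in [(436,270),(433,266),(440,272)]:
  for ut in [(387,343),(384,343)]:
    X,g=tri(a,(255+us[0]/6-.5,100+us[1]/6-.5),b,(290+ut[0]/6-.5,170+ut[1]/6-.5))
    print(X,round(g,4),'tool frame mm',np.round(R.T@(X-p)*1000,1))
"
```

```text
[ 0.44135999 -0.2275679   0.11926426] 0.0035 tool frame mm [ -1.5   2.  -40.4]
[ 0.44113797 -0.22597898  0.12052776] 0.0042 tool frame mm [ -3.5   2.3 -40.7]
[ 0.44216295 -0.22670453  0.12205139] 0.0019 tool frame mm [ -3.7   1.3 -42.3]
[ 0.44194045 -0.22512217  0.12330454] 0.0025 tool frame mm [ -5.7   1.6 -42.6]
[ 0.44039257 -0.22821481  0.11804678] 0.0056 tool frame mm [ -0.3   2.9 -39.7]
[ 0.44017149 -0.22662121  0.11931713] 0.0062 tool frame mm [ -2.3   3.2 -40. ]
```

>>> jog_arm:
  targets:
    - {"delta_rot": [0,0.18,0],"travel": [0,0,0],"gripper": 40}
    - {"delta_rot": [0,0.18,0],"travel": [0,0,0],"gripper": 40}
    - {"delta_rot": [0,0.18,0],"travel": [0,0,0],"gripper": 40}
    - {"delta_rot": [0,0,0],"travel": [0,0,4.5],"gripper": 40}
    - {"delta_rot": [0,0,0],"travel": [0,0,0],"gripper": 40}

```text
time: 6.38
ee_pos: [0.4442, -0.2062, 0.0378]
tcp_rot: [-0.001, -0.677, 0.736, 0.001]
force: [-0.2, 0.5, 0.4]
gripper_width: 0.402
```

```bash
cat >> h.py <<'E'
def look(r,name,sb=(230,120,370,235),tb=None,f=5,gain=2,extra=None):
    for cn,box in (('scene',sb),('top',tb)):
        if box is None: continue
        c=r.capture(cn); s=r.observe();p=np.array(s['ee_pos']);R=toolR(s).as_matrix()
        g=np.clip(c['frame'][box[1]:box[3],box[0]:box[2],::-1].astype(float)*gain,0,255).astype(np.uint8)
        im=cv2.resize(g,None,fx=f,fy=f,interpolation=cv2.INTER_CUBIC)
        q=(proj(c,p-.04*R[:,2])[0]-box[:2]+.5)*f; cv2.circle(im,tuple(map(int,q)),4,(0,0,255),1)
        cv2.imwrite(f'pics/{name}_{cn}.png',im)
E
python3 -c "
from station import r
from h import *
go(r,[.447,-.208,-.027],-1.656)
look(r,'a1',tb=(255,160,375,260))
"
```

```text
t 6.38 pos [ 0.4442 -0.2062  0.0378] x ang -1.6544 tilt [-0.002  0.    -1.   ] grip 0.402 F [-0.2  0.5  0.4]
rotvec tool [0.0021 0.0002 0.0016]
travel cm before turn [ 0.16 -0.31  6.48] after turn [ 0.16 -0.3   6.48]
```

View pics/a1_scene.png

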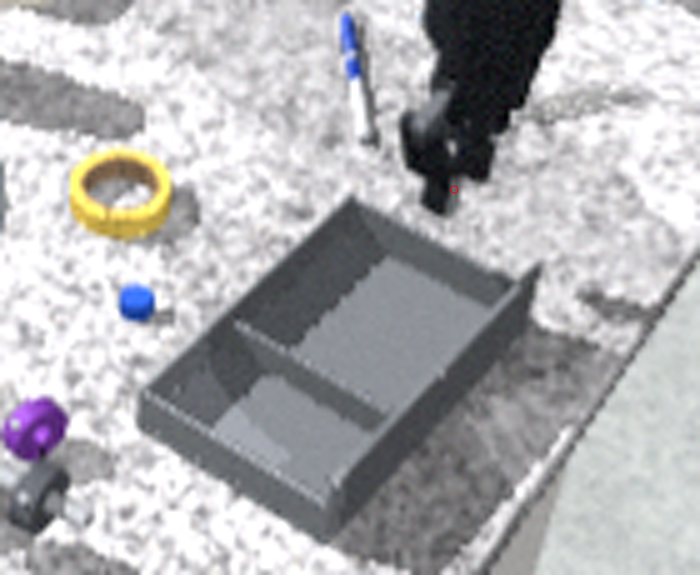

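>>> jog_arm:
  targets:
    - {"delta_rot": [0,0,0],"travel": [0.1,-0.2,2.5],"gripper": 40}
    - {"delta_rot": [0,0,0],"travel": [0,0,2.5],"gripper": 40}
    - {"delta_rot": [0,0,0],"travel": [0,0,1.0],"gripper": 40}
    - {"delta_rot": [0,0,0],"travel": [0,0,0],"gripper": 40}

```text
time: 6.98
ee_pos: [0.4473, -0.2096, -0.02]
tcp_rot: [0.0, -0.676, 0.737, -0.0]
force: [-0.4, 0.8, -0.3]
gripper_width: 0.399
```

```bash
python3 -c "
from station import r
from h import *
go(r,[.447,-.208,-.027],-1.656)
look(r,'a2')
"
```

```text
t 6.97 pos [ 0.4473 -0.2096 -0.02  ] x ang -1.6574 tilt [ 0. -0. -1.] grip 0.399 F [-0.4  0.8 -0.3]
rotvec tool [-0.0003 -0.0002 -0.0014]
travel cm before turn [-0.15  0.04  0.7 ] after turn [-0.15  0.04  0.7 ]
```

View pics/a2_scene.png

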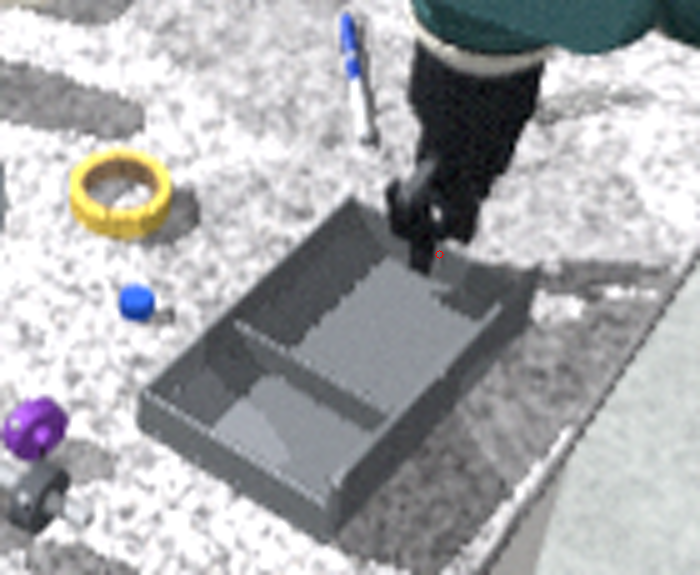

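>>> jog_arm:
  targets:
    - {"delta_rot": [0,0,0],"travel": [0,0,0.4],"gripper": 30}
    - {"delta_rot": [0,0,0],"travel": [0,0,0],"gripper": 10}
    - {"delta_rot": [0,0,0],"travel": [0,0,0],"gripper": 0}
    - {"delta_rot": [0,0,0],"travel": [0,0,0],"gripper": 0}
    - {"delta_rot": [0,0,0],"travel": [0,0,0],"gripper": 0}
  newtons: 40

```text
time: 7.65
ee_pos: [0.4472, -0.2093, -0.0244]
tcp_rot: [0.0, -0.676, 0.737, -0.0]
force: [-0.6, 1.0, 5.7]
gripper_width: 0.034
```

```bash
python3 -c "
from station import r
from h import *
go(r,[.447,-.045,-.024],-1.5)
look(r,'a3',tb=(195,160,355,260))
"
```

```text
t 7.65 pos [ 0.4472 -0.2093 -0.0244] x ang -1.657 tilt [ 0. -0. -1.] grip 0.034 F [-0.6  1.   5.7]
rotvec tool [-0.0004 -0.0002 -0.157 ]
travel cm before turn [-16.36   1.44  -0.04] after turn [-16.39  -1.14  -0.04]
```

View pics/a3_scene.png

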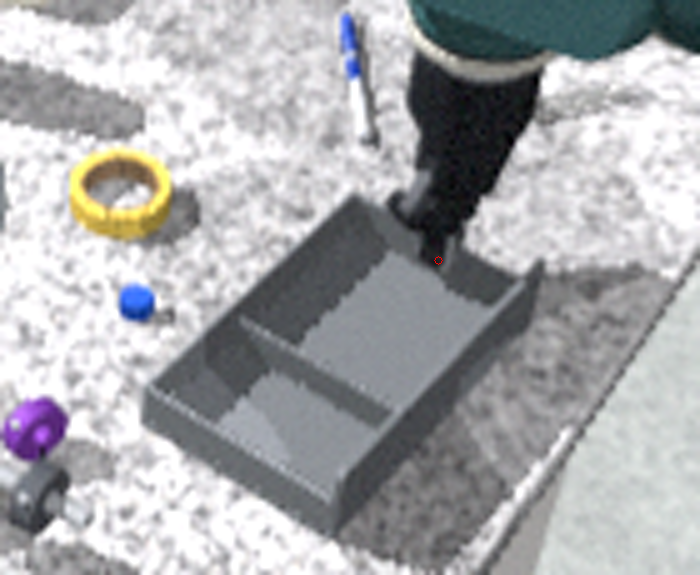

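>>> jog_arm:
  targets:
    - {"delta_rot": [0,0,0],"travel": [-0.5,0,-0.1],"gripper": 0}
    - {"delta_rot": [0,0,-0.02],"travel": [-1.5,0,0],"gripper": 0}
    - {"delta_rot": [0,0,-0.02],"travel": [-2.5,-0.3,0],"gripper": 0}
    - {"delta_rot": [0,0,-0.02],"travel": [-2.5,-0.2,0],"gripper": 0}
    - {"delta_rot": [0,0,-0.025],"travel": [-2.5,-0.2,0],"gripper": 0}
    - {"delta_rot": [0,0,0],"travel": [-2.5,-0.2,0],"gripper": 0}
    - {"delta_rot": [0,0,0],"travel": [-2.0,0,0],"gripper": 0}
    - {"delta_rot": [0,0,0],"travel": [0,0,0],"gripper": 0}

```text
time: 8.75
ee_pos: [0.4609, -0.068, -0.024]
tcp_rot: [0.0, 0.708, -0.707, -0.0]
force: [-0.4, 1.5, -1.3]
gripper_width: 0.032
```

```bash
python3 -c "
from station import r
from h import *
go(r,[.460,-.047,-.024],-1.571)
look(r,'a4',sb=(190,130,350,260),tb=(195,140,355,260))
"
```

```text
t 8.75 pos [ 0.4609 -0.068  -0.024 ] x ang -1.5692 tilt [-0.  0. -1.] grip 0.032 F [-0.4  1.5 -1.3]
rotvec tool [0.0004 0.0004 0.0018]
travel cm before turn [-2.1   0.09 -0.  ] after turn [-2.1   0.09 -0.  ]
```

View pics/a4_scene.png

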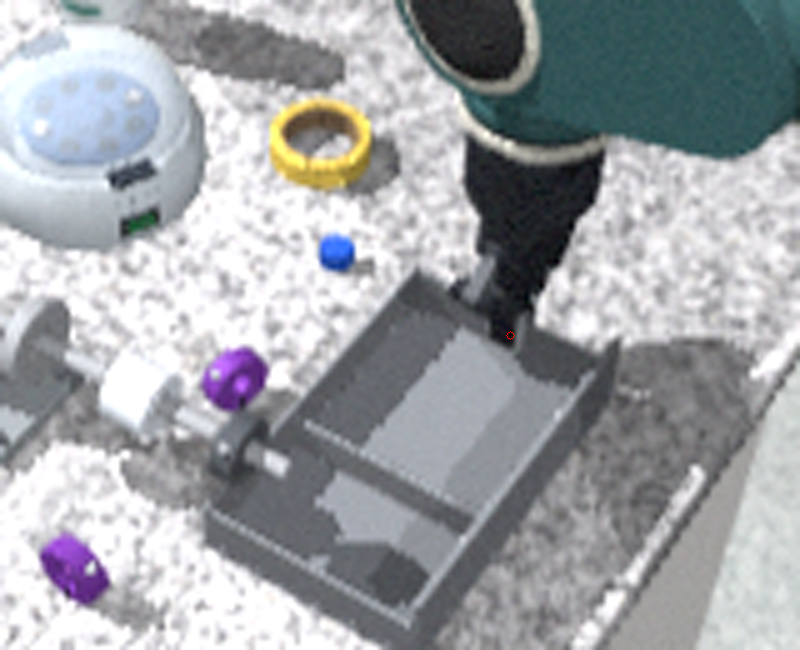

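View pics/a4_top.png

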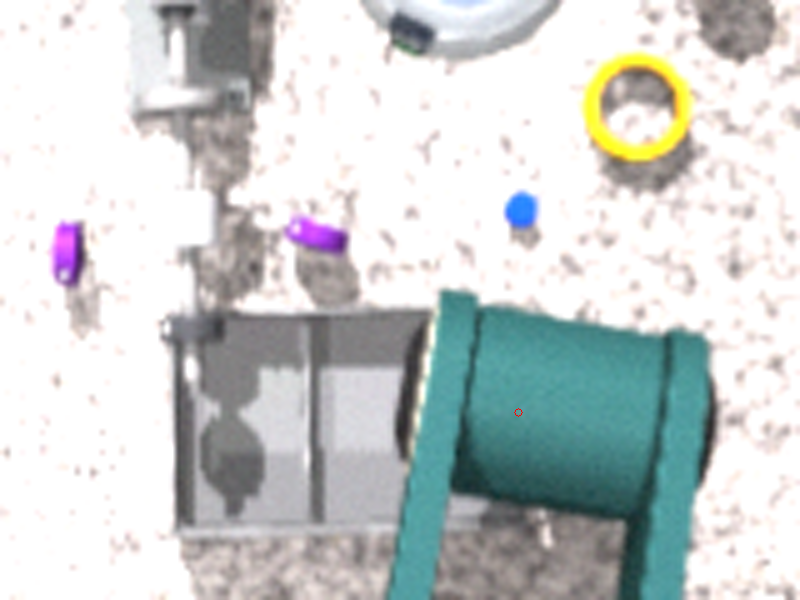

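>>> jog_arm:
  targets:
    - {"delta_rot": [0,0,0],"travel": [-1.2,0,0],"gripper": 0}
    - {"delta_rot": [0,0,0],"travel": [-0.9,0,0],"gripper": 0}
    - {"delta_rot": [0,0,0],"travel": [0,0,0],"gripper": 0}
    - {"delta_rot": [0,0,0],"travel": [0,0,0],"gripper": 0}

```text
time: 9.35
ee_pos: [0.4613, -0.0486, -0.0238]
tcp_rot: [0.0, -0.707, 0.707, 0.0]
force: [0.3, 0.3, -2.7]
gripper_width: 0.035
```

```bash
python3 -c "
from station import r
from h import *
go(r,[.460,-.047,.06],-1.571)
look(r,'a5',sb=(190,130,350,260),tb=(195,140,355,260))
"
```

```text
t 9.35 pos [ 0.4613 -0.0486 -0.0238] x ang -1.5717 tilt [-0.  0. -1.] grip 0.035 F [ 0.3  0.3 -2.7]
rotvec tool [ 0.      0.0001 -0.0007]
travel cm before turn [-0.16  0.13 -8.38] after turn [-0.16  0.13 -8.38]
```

View pics/a5_top.png

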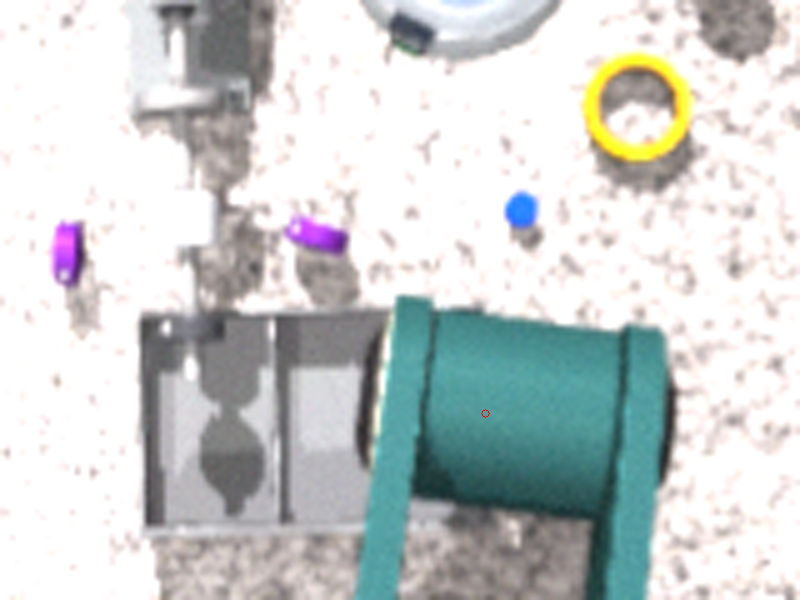

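View pics/a5_scene.png

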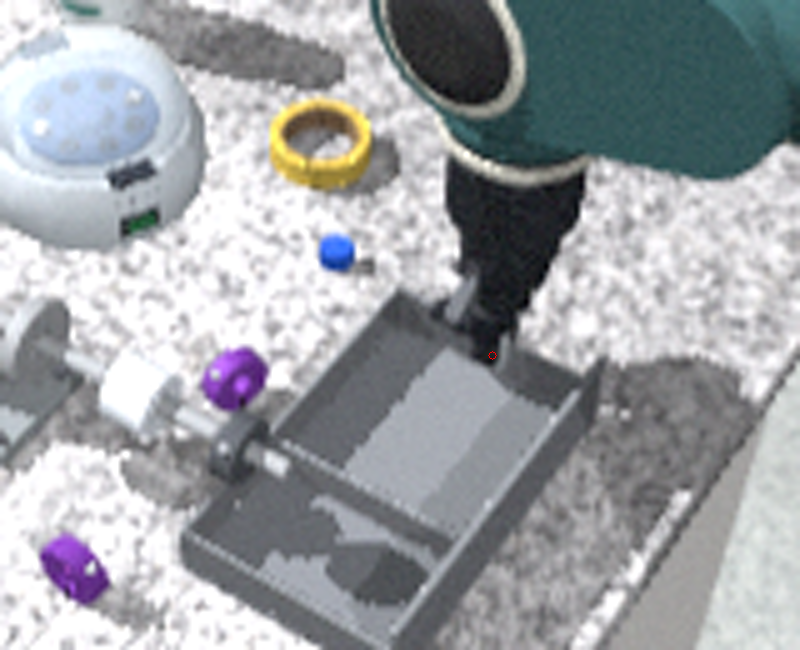

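>>> jog_arm:
  targets:
    - {"delta_rot": [0,0,0],"travel": [0,0,0],"gripper": 30}
    - {"delta_rot": [0,0,0],"travel": [0,0,0],"gripper": 30}
    - {"delta_rot": [0,0,0],"travel": [0,0,-2],"gripper": 40}
    - {"delta_rot": [0,0,0],"travel": [0,0,-5],"gripper": 75}
    - {"delta_rot": [0,0,-0.025],"travel": [0,0,-5],"gripper": 75}
    - {"delta_rot": [0,0,0],"travel": [-4,-1.4,0],"gripper": 75}
    - {"delta_rot": [0,0,0],"travel": [-5,-1.4,0],"gripper": 75}
    - {"delta_rot": [0,0,0],"travel": [-4.5,-1.4,0],"gripper": 75}

```text
time: 10.45
ee_pos: [0.5004, 0.0888, 0.0966]
tcp_rot: [-0.0, 0.715, -0.699, 0.0]
force: [-0.2, 0.1, 0.6]
gripper_width: 0.75
```

```bash
python3 -c "
from station import r
from h import *
go(r,[.5165,.130,.1],-1.545)
look(r,'a6',sb=(170,110,350,260),f=4)
"
```

```text
t 10.45 pos [0.5004 0.0888 0.0966] x ang -1.5472 tilt [ 0.001  0.    -1.   ] grip 0.75 F [-0.2  0.1  0.6]
rotvec tool [-0.0008  0.0001 -0.0022]
travel cm before turn [-4.08 -1.71 -0.34] after turn [-4.08 -1.72 -0.34]
```

View pics/a6_scene.png

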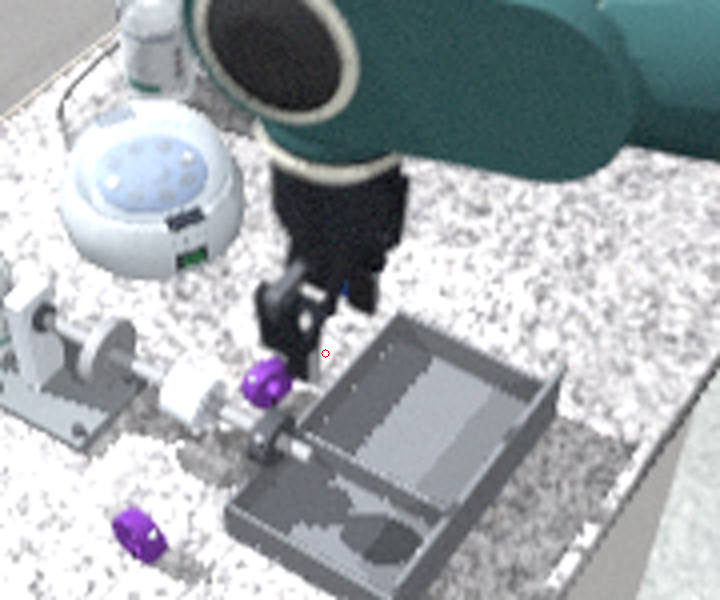

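>>> jog_arm:
  targets:
    - {"delta_rot": [0,0,0],"travel": [-3.0,-1.2,0],"gripper": 75}
    - {"delta_rot": [0,0,0],"travel": [-0.8,-0.4,0],"gripper": 75}
    - {"delta_rot": [0,0,0],"travel": [0,0,0],"gripper": 75}

```text
time: 10.88
ee_pos: [0.5151, 0.1256, 0.096]
tcp_rot: [0.0, 0.716, -0.698, -0.0]
force: [-0.1, 0.6, 0.4]
gripper_width: 0.75
```

```bash
python3 -c "
from station import r
from h import *
go(r,[.5165,.130,.012],-1.545)
look(r,'a7',sb=(170,110,330,260),f=5)
"
```

```text
t 10.88 pos [0.5151 0.1256 0.096 ] x ang -1.5463 tilt [-0. -0. -1.] grip 0.75 F [-0.1  0.6  0.4]
rotvec tool [ 0.0004 -0.0002 -0.0013]
travel cm before turn [-0.44 -0.15  8.4 ] after turn [-0.44 -0.15  8.4 ]
```

View pics/a7_scene.png

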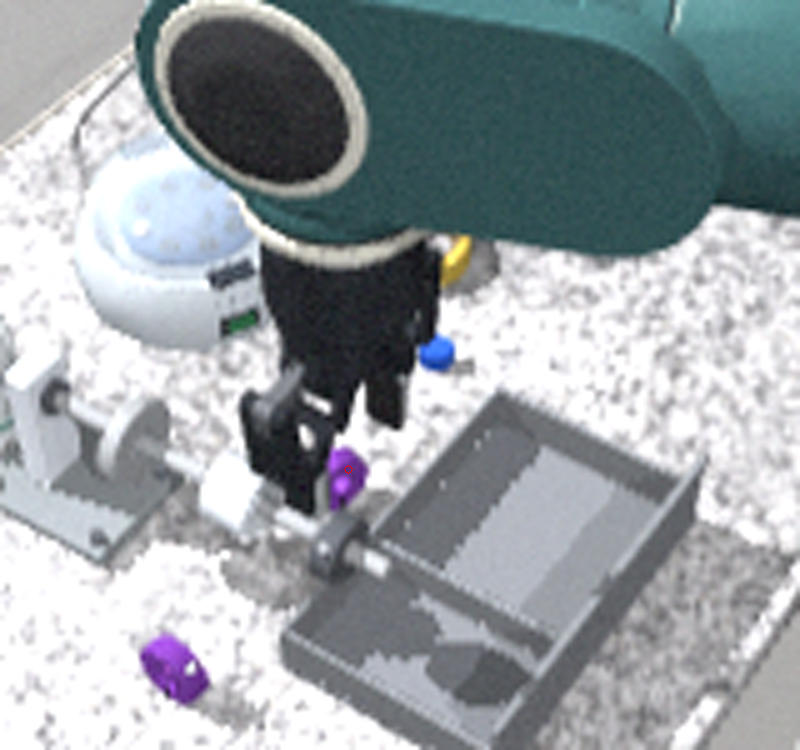

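>>> jog_arm:
  targets:
    - {"delta_rot": [0,0,0],"travel": [-0.4,-0.2,1.5],"gripper": 75}
    - {"delta_rot": [0,0,0],"travel": [0,0,2.0],"gripper": 75}
    - {"delta_rot": [0,0,0],"travel": [0,0,0],"gripper": 75}

```text
time: 11.3
ee_pos: [0.5157, 0.1292, 0.0586]
tcp_rot: [0.002, 0.715, -0.699, -0.001]
force: [-0.6, -0.0, -0.8]
gripper_width: 0.75
```

```bash
python3 -c "
from station import r
from h import *
go(r,[.5165,.130,.012],-1.545)
look(r,'a8',sb=(190,150,290,260),f=7)
"
```

```text
t 11.3 pos [0.5157 0.1292 0.0586] x ang -1.5473 tilt [-0.004 -0.001 -1.   ] grip 0.75 F [-0.6 -0.  -0.8]
rotvec tool [ 0.0036 -0.0007 -0.0023]
travel cm before turn [-0.08 -0.1   4.66] after turn [-0.08 -0.08  4.66]
```

View pics/a8_scene.png

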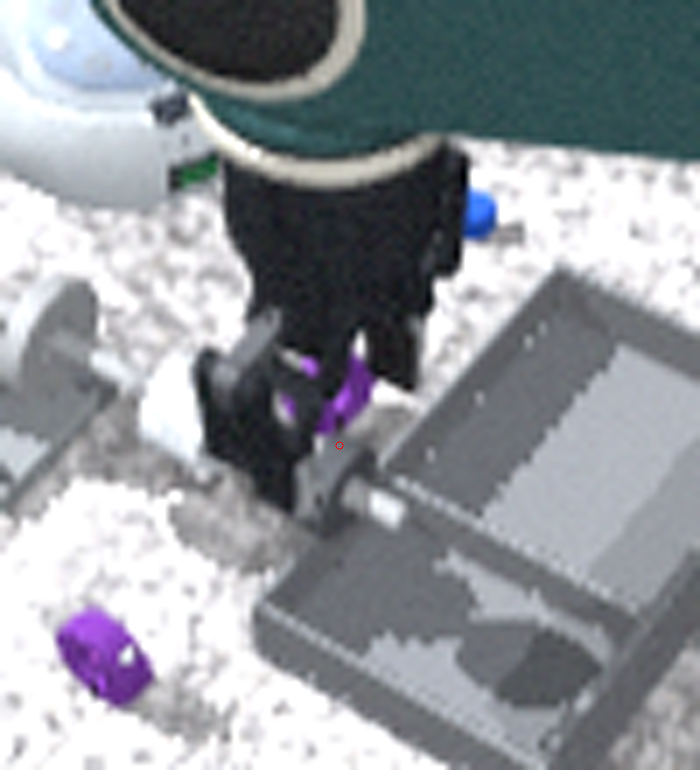

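>>> jog_arm:
  targets:
    - {"delta_rot": [0,0,0],"travel": [-0.1,0,2.0],"gripper": 75}
    - {"delta_rot": [0,0,0],"travel": [0,0,1.8],"gripper": 75}
    - {"delta_rot": [0,0,0],"travel": [0,0,0.8],"gripper": 75}
    - {"delta_rot": [0,0,0],"travel": [0,0,0],"gripper": 55}
    - {"delta_rot": [0,0,0],"travel": [0,0,0],"gripper": 35}
    - {"delta_rot": [0,0,0],"travel": [0,0,0],"gripper": 35}
    - {"delta_rot": [0,0,0],"travel": [0,0,0],"gripper": 35}
  newtons: 30

```text
time: 12.22
ee_pos: [0.5172, 0.1307, 0.0155]
tcp_rot: [-0.0, 0.715, -0.699, 0.0]
force: [0.3, 0.8, 0.5]
gripper_width: 0.46
```

```bash
python3 -c "
from station import r
from h import *
go(r,[.47,.130,.012],-1.545)
look(r,'a9',sb=(190,150,290,260),f=7)
"
```

```text
t 12.22 pos [0.5172 0.1307 0.0155] x ang -1.547 tilt [ 0.  0. -1.] grip 0.46 F [0.3 0.8 0.5]
rotvec tool [-0.0005  0.0001 -0.002 ]
travel cm before turn [-0.04  4.72  0.35] after turn [-0.05  4.72  0.35]
```

View pics/a9_scene.png

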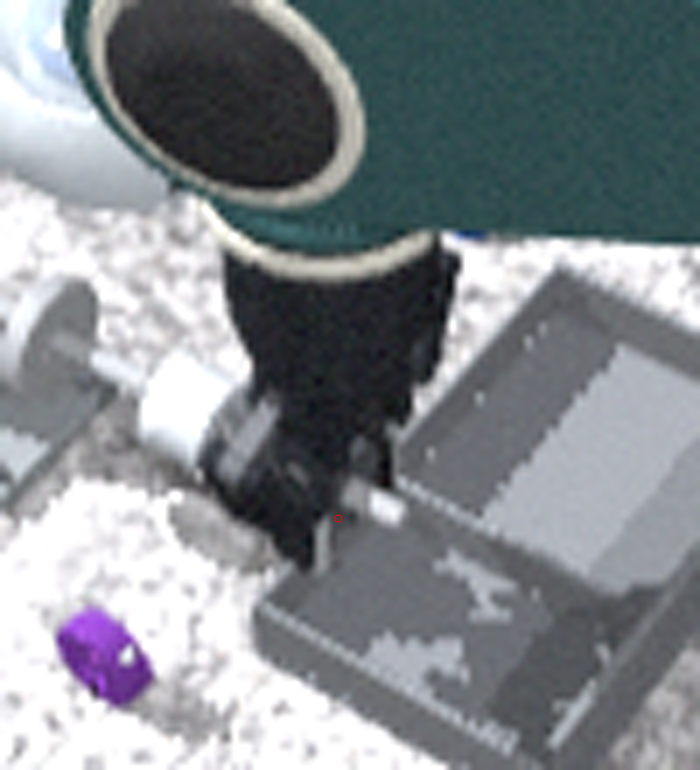

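>>> jog_arm:
  targets:
    - {"delta_rot": [0,0,0],"travel": [0,0.5,0],"gripper": 35}
    - {"delta_rot": [0,0,0],"travel": [0,1.0,0],"gripper": 35}
    - {"delta_rot": [0,0,0],"travel": [0,1.0,0],"gripper": 35}
    - {"delta_rot": [0,0,0],"travel": [0,1.0,0],"gripper": 35}
    - {"delta_rot": [0,0,0],"travel": [0,1.0,0],"gripper": 35}
    - {"delta_rot": [0,0,0],"travel": [0,0.7,0],"gripper": 35}
    - {"delta_rot": [0,0,0],"travel": [0,0,0],"gripper": 35}

```text
time: 13.15
ee_pos: [0.4646, 0.1294, 0.0152]
tcp_rot: [0.0, 0.716, -0.699, 0.0]
force: [-0.8, -0.5, -0.6]
gripper_width: 0.457
```

```bash
python3 -c "
from station import r
from h import *
go(r,[.47,.130,-.01],-1.545)
look(r,'b1',sb=(190,150,290,260),f=7)
"
```

```text
t 13.15 pos [0.4646 0.1294 0.0152] x ang -1.5469 tilt [ 0. -0. -1.] grip 0.457 F [-0.8 -0.5 -0.6]
rotvec tool [-0.     -0.     -0.0019]
travel cm before turn [-0.05 -0.54  2.52] after turn [-0.05 -0.54  2.52]
```

View pics/b1_scene.png

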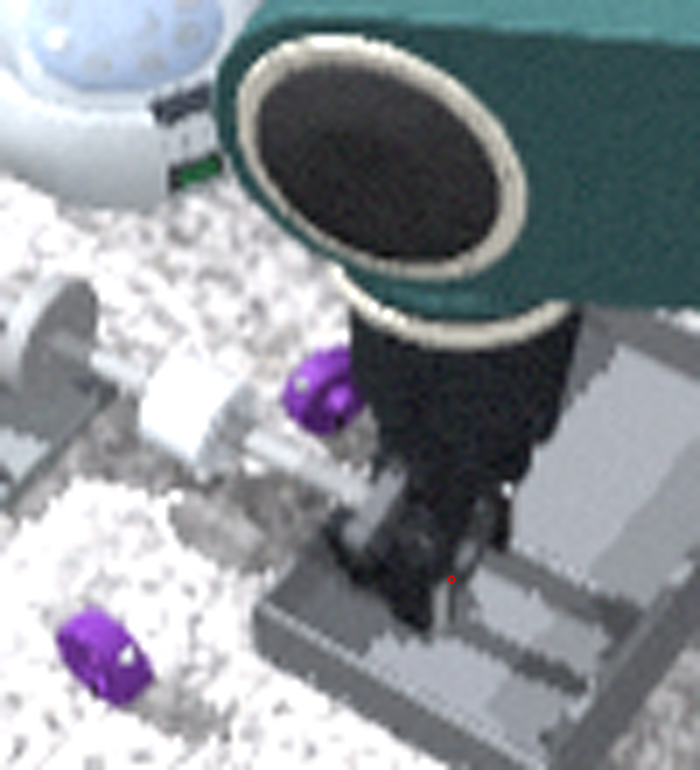

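>>> jog_arm:
  targets:
    - {"delta_rot": [0,0,0],"travel": [0,0,1.0],"gripper": 35}
    - {"delta_rot": [0,0,0],"travel": [0,0,0.9],"gripper": 35}
    - {"delta_rot": [0,0,0],"travel": [0,0,0],"gripper": 35}
    - {"delta_rot": [0,0,0],"travel": [0,0,0],"gripper": 60}
    - {"delta_rot": [0,0,0],"travel": [0,0,0],"gripper": 60}
    - {"delta_rot": [0,0,0],"travel": [0,0,-1],"gripper": 60}
    - {"delta_rot": [0,0,0],"travel": [0,0,-3],"gripper": 60}
    - {"delta_rot": [0,0,0],"travel": [0,0,-5],"gripper": 60}

```text
time: 14.2
ee_pos: [0.4643, 0.1293, 0.0869]
tcp_rot: [0.001, 0.715, -0.699, -0.001]
force: [0.5, -0.7, -0.1]
gripper_width: 0.598
```

```bash
python3 -c "
from station import r
from h import *
go(r,[.461,-.049,.1],-1.571)
look(r,'b2',sb=(190,130,350,260),f=5)
"
```

```text
t 14.2 pos [0.4643 0.1293 0.0869] x ang -1.547 tilt [-0.002 -0.    -1.   ] grip 0.598 F [ 0.5 -0.7 -0.1]
rotvec tool [ 0.0019 -0.0004  0.024 ]
travel cm before turn [17.82  0.75 -1.3 ] after turn [17.83  0.32 -1.31]
```

View pics/b2_scene.png

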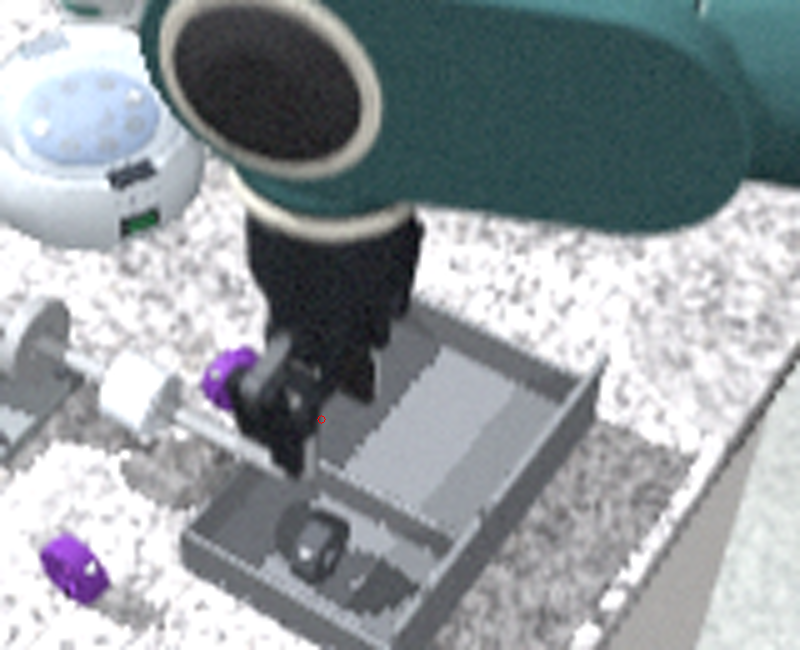

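>>> jog_arm:
  targets:
    - {"delta_rot": [0,0,0.024],"travel": [3.0,0,0],"gripper": 40}
    - {"delta_rot": [0,0,0],"travel": [5.0,0.1,0],"gripper": 40}
    - {"delta_rot": [0,0,0],"travel": [5.0,0.1,0],"gripper": 40}
    - {"delta_rot": [0,0,0],"travel": [4.0,0.1,0],"gripper": 40}
    - {"delta_rot": [0,0,0],"travel": [0.8,0,3],"gripper": 40}
    - {"delta_rot": [0,0,0],"travel": [0,0,0],"gripper": 40}

```text
time: 15.0
ee_pos: [0.4618, -0.0489, 0.0552]
tcp_rot: [-0.001, -0.707, 0.708, 0.001]
force: [0.1, 1.0, 0.1]
gripper_width: 0.401
```

```bash
python3 -c "
from station import r
from h import *
go(r,[.461,-.049,-.023],-1.571)
look(r,'b3',sb=(190,130,350,260),f=5)
"
```

```text
t 15.0 pos [ 0.4618 -0.0489  0.0552] x ang -1.5725 tilt [-0.002  0.    -1.   ] grip 0.401 F [0.1 1.  0.1]
rotvec tool [ 0.0023  0.0005 -0.0015]
travel cm before turn [0.01 0.06 7.82] after turn [0.01 0.08 7.82]
```

View pics/b3_scene.png

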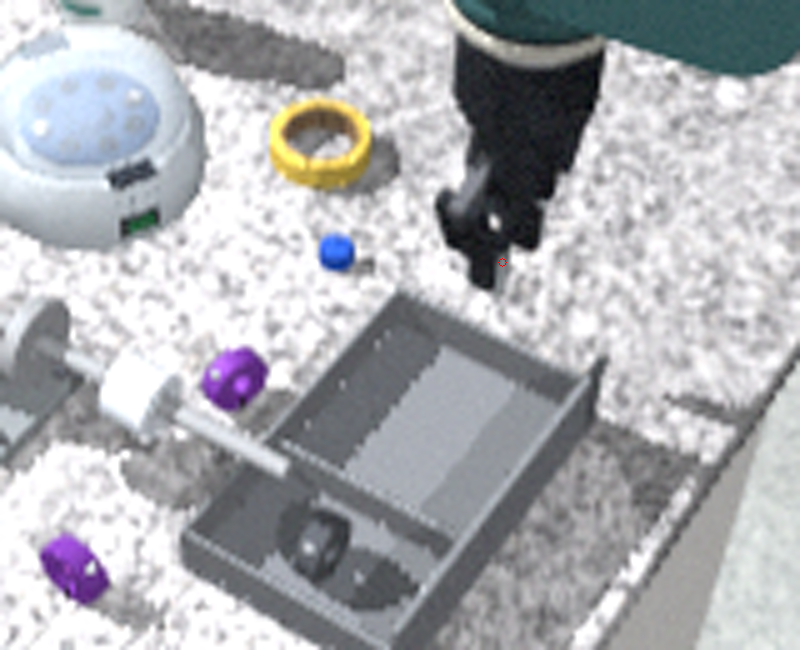

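>>> jog_arm:
  targets:
    - {"delta_rot": [0,0,0],"travel": [0,0,3.0],"gripper": 40}
    - {"delta_rot": [0,0,0],"travel": [0,0,3.0],"gripper": 40}
    - {"delta_rot": [0,0,0],"travel": [0,0,1.6],"gripper": 40}
    - {"delta_rot": [0,0,0],"travel": [0,0,0],"gripper": 20}
    - {"delta_rot": [0,0,0],"travel": [0,0,0],"gripper": 0}
    - {"delta_rot": [0,0,0],"travel": [0,0,0],"gripper": 0}
    - {"delta_rot": [0,0,0],"travel": [0,0,0],"gripper": 0}
    - {"delta_rot": [0,0,0],"travel": [0,0,-0.1],"gripper": 0}
  newtons: 40

```text
time: 16.05
ee_pos: [0.4631, -0.0485, -0.0181]
tcp_rot: [0.0, -0.707, 0.707, -0.0]
force: [0.8, 1.4, -2.3]
gripper_width: 0.032
```

```bash
python3 -c "
from station import r
from h import *
go(r,[.461,.051,-.024],-1.560)
look(r,'b4',sb=(190,130,350,260),f=5)
"
```

```text
t 16.05 pos [ 0.4631 -0.0485 -0.0181] x ang -1.571 tilt [ 0.001 -0.    -1.   ] grip 0.032 F [ 0.8  1.4 -2.3]
rotvec tool [-0.0009 -0.0001 -0.011 ]
travel cm before turn [-9.95  0.21  0.58] after turn [-9.96  0.1   0.59]
```

View pics/b4_scene.png

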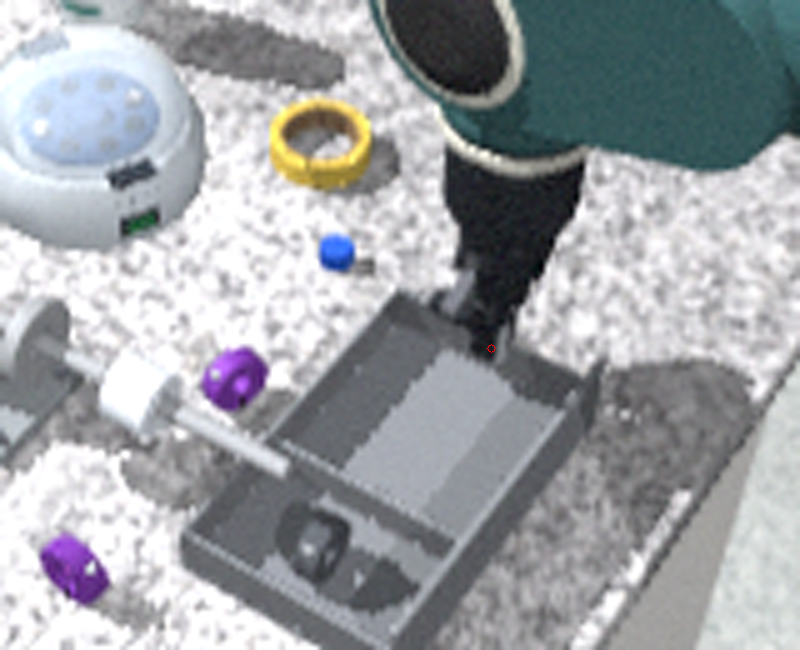

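>>> jog_arm:
  targets:
    - {"delta_rot": [0,0,0],"travel": [-0.5,0,0],"gripper": 0}
    - {"delta_rot": [0,0,0],"travel": [-1.0,0.1,0],"gripper": 0}
    - {"delta_rot": [0,0,0],"travel": [-1.4,0,0],"gripper": 0}
    - {"delta_rot": [0,0,0],"travel": [-1.6,0,0],"gripper": 0}
    - {"delta_rot": [0,0,0],"travel": [-1.6,0,0],"gripper": 0}
    - {"delta_rot": [0,0,0],"travel": [-1.6,0,0],"gripper": 0}
    - {"delta_rot": [0,0,0],"travel": [-1.4,0,0],"gripper": 0}
    - {"delta_rot": [0,0,0],"travel": [-0.8,0,0],"gripper": 0}

```text
time: 17.1
ee_pos: [0.4619, 0.0512, -0.0183]
tcp_rot: [-0.0, 0.707, -0.707, 0.0]
force: [-0.7, -6.1, 5.2]
gripper_width: 0.028
```

>>> jog_arm:
  targets:
    - {"delta_rot": [0,0,0],"travel": [0,0,0],"gripper": 0}
    - {"delta_rot": [0,0,0],"travel": [0,0,0],"gripper": 0}

```text
time: 17.35
ee_pos: [0.4619, 0.0518, -0.0183]
tcp_rot: [-0.001, 0.707, -0.707, -0.0]
force: [-0.4, 5.6, 5.3]
gripper_width: 0.035
```

```bash
python3 -c "
from station import r
from h import *
go(r,[.461,.051,-.024],-1.571)
look(r,'b5',sb=(170,130,330,270),tb=(195,140,355,260),f=5)
"
```

```text
t 17.35 pos [ 0.4619  0.0518 -0.0183] x ang -1.5704 tilt [ 0.001  0.002 -1.   ] grip 0.035 F [-0.4  5.6  5.3]
rotvec tool [-0.0006  0.0016  0.0006]
travel cm before turn [0.08 0.09 0.57] after turn [0.08 0.09 0.57]
```

View pics/b5_scene.png

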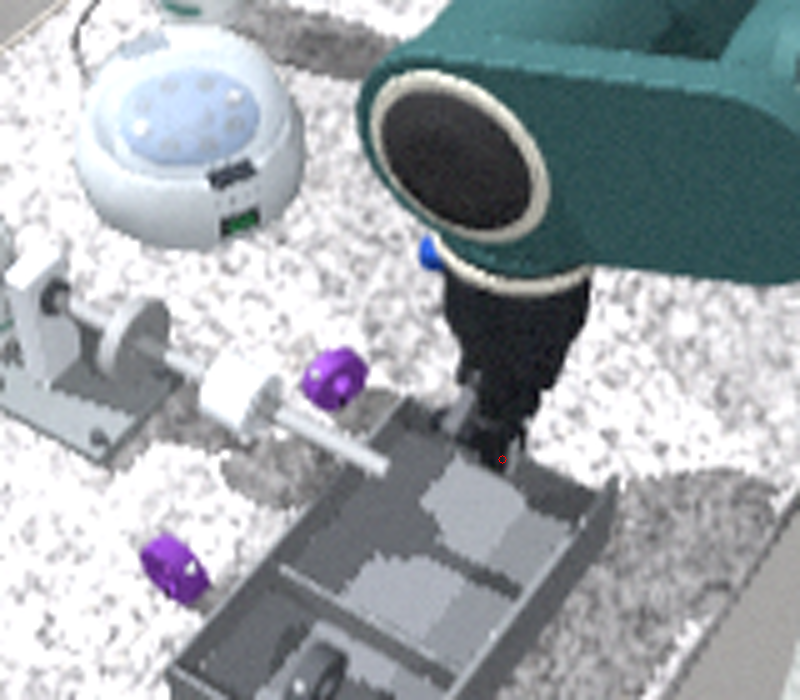

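View pics/b5_top.png

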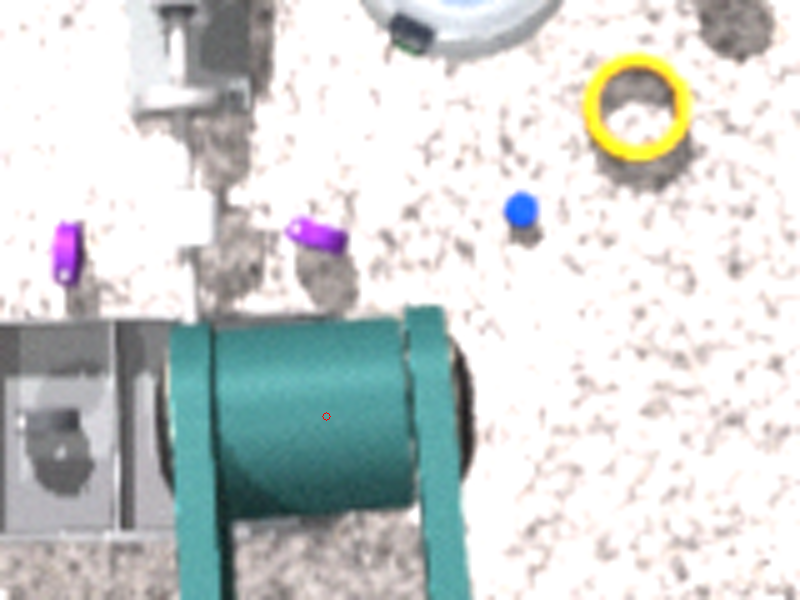

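>>> jog_arm:
  targets:
    - {"delta_rot": [0,0,0],"travel": [0,0,0],"gripper": 20}
    - {"delta_rot": [0,0,0],"travel": [0,0,0],"gripper": 25}
    - {"delta_rot": [0,0,0],"travel": [0,0,-2],"gripper": 25}
    - {"delta_rot": [0,0,0],"travel": [0,0,-5],"gripper": 30}
    - {"delta_rot": [0,0,-0.025],"travel": [0,0,-4.8],"gripper": 75}
    - {"delta_rot": [0,0,0],"travel": [-2.5,-3.5,0],"gripper": 75}
    - {"delta_rot": [0,0,0],"travel": [-2.8,-4.2,0],"gripper": 75}
    - {"delta_rot": [0,0,0],"travel": [-2.6,-3.6,0],"gripper": 75}

```text
time: 18.45
ee_pos: [0.5739, 0.1333, 0.099]
tcp_rot: [0.0, 0.716, -0.698, -0.0]
force: [-0.5, -0.6, 0.4]
gripper_width: 0.75
```

```bash
python3 -c "
from station import r
from h import *
go(r,[.582,.1315,.055],-1.545)
look(r,'b6',sb=(150,110,310,260),f=5)
"
```

```text
t 18.45 pos [0.5739 0.1333 0.099 ] x ang -1.5461 tilt [-0. -0. -1.] grip 0.75 F [-0.5 -0.6  0.4]
rotvec tool [ 0.     -0.     -0.0011]
travel cm before turn [ 0.2  -0.81  4.4 ] after turn [ 0.2 -0.8  4.4]
```

View pics/b6_scene.png

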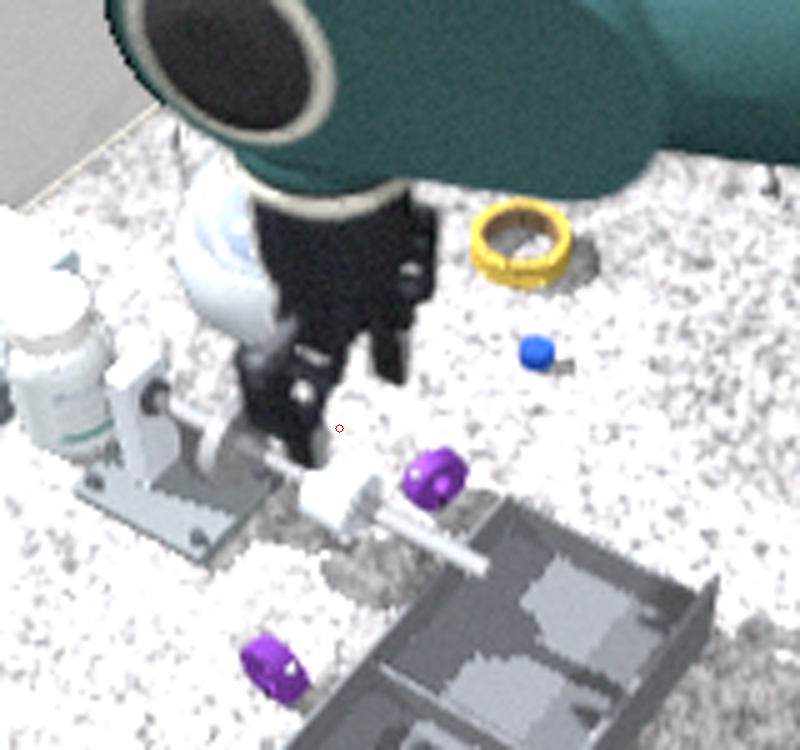

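```bash
python3 -c "
from station import r
from h import *
a=r.capture('scene')
for X in ([.582,.1315,.0775],[.574,.1333,.0775],[.656,.131,.0775],[.484,.129,.08]): print((proj(a,X)[0]-[150,110]+.5)*5)
for n in ('sleeve','die_ring'):
  for d in r.pinpoint(n,a)[:2]: print(n,d['p'],(np.array(d['centre'])-[150,110]+.5)*5)
"
```

```text
[343.32283364 493.44742715]
[352.98054384 501.98851068]
[238.9849843  435.09218777]
[493.71632582 568.87810782]
sleeve 0.44 [352.  496.5]
die_ring 0.47 [233. 441.]
```

>>> jog_arm:
  targets:
    - {"delta_rot": [0,0,0],"travel": [0.2,-0.5,2.0],"gripper": 75}
    - {"delta_rot": [0,0,0],"travel": [0,0,2.0],"gripper": 75}
    - {"delta_rot": [0,0,0],"travel": [0,0,0],"gripper": 75}

```text
time: 19.02
ee_pos: [0.5763, 0.1297, 0.0566]
tcp_rot: [0.001, 0.716, -0.698, -0.001]
force: [0.5, -0.0, 0.3]
gripper_width: 0.748
```

```bash
python3 -c "
from station import r
from h import *
go(r,[.580,.1315,.013],-1.545)
look(r,'b7',sb=(150,130,270,240),f=6)
"
```

```text
t 19.02 pos [0.5763 0.1297 0.0566] x ang -1.5465 tilt [-0.004 -0.001 -1.   ] grip 0.748 F [ 0.5 -0.   0.3]
rotvec tool [ 0.0036 -0.0005 -0.0015]
travel cm before turn [-0.17 -0.39  4.36] after turn [-0.17 -0.38  4.36]
```

View pics/b7_scene.png

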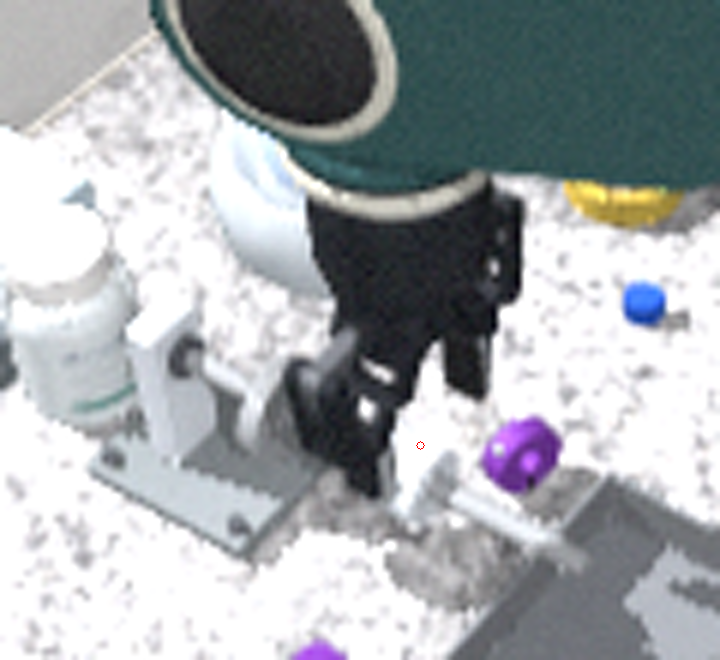

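>>> jog_arm:
  targets:
    - {"delta_rot": [0,0,0],"travel": [-0.1,-0.3,1.5],"gripper": 75}
    - {"delta_rot": [0,0,0],"travel": [0,0,1.9],"gripper": 75}
    - {"delta_rot": [0,0,0],"travel": [0,0,0.9],"gripper": 75}
    - {"delta_rot": [0,0,0],"travel": [0,0,0],"gripper": 55}
    - {"delta_rot": [0,0,0],"travel": [0,0,0],"gripper": 35}
    - {"delta_rot": [0,0,0],"travel": [0,0,0],"gripper": 35}
    - {"delta_rot": [0,0,0],"travel": [0,0,0],"gripper": 35}
  newtons: 30

```text
time: 19.95
ee_pos: [0.5809, 0.1318, 0.0166]
tcp_rot: [-0.0, 0.716, -0.698, 0.0]
force: [-0.5, 5.4, 0.8]
gripper_width: 0.461
```

```bash
python3 -c "
from station import r
from h import *
go(r,[.462,.129,.012],-1.545)
look(r,'b8',sb=(150,130,270,240),f=6)
"
```

```text
t 19.95 pos [0.5809 0.1318 0.0166] x ang -1.5459 tilt [ 0.001  0.001 -1.   ] grip 0.461 F [-0.5  5.4  0.8]
rotvec tool [-0.0006  0.0006 -0.0009]
travel cm before turn [-0.02 11.9   0.46] after turn [-0.03 11.9   0.46]
```

View pics/b8_scene.png

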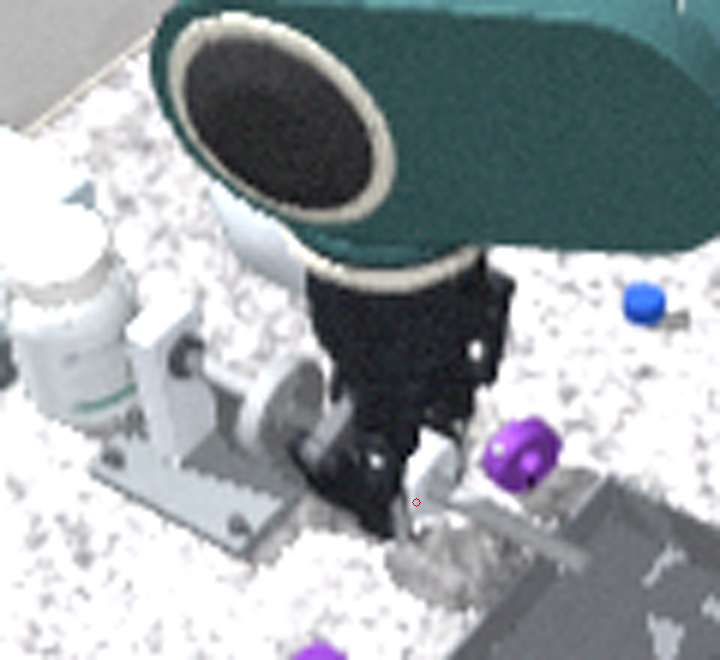

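>>> jog_arm:
  targets:
    - {"delta_rot": [0,0,0],"travel": [-0.1,0.7,0],"gripper": 35}
    - {"delta_rot": [0,0,0],"travel": [0,1.4,0],"gripper": 35}
    - {"delta_rot": [0,0,0],"travel": [0,1.8,0],"gripper": 35}
    - {"delta_rot": [0,0,0],"travel": [0,1.8,0],"gripper": 35}
    - {"delta_rot": [0,0,0],"travel": [0,1.8,0],"gripper": 35}
    - {"delta_rot": [0,0,0],"travel": [0,1.8,0],"gripper": 35}
    - {"delta_rot": [0,0,0],"travel": [0,1.5,0],"gripper": 35}
    - {"delta_rot": [0,0,0],"travel": [0,1.2,0],"gripper": 35}

```text
time: 21.0
ee_pos: [0.4598, 0.1293, 0.0163]
tcp_rot: [-0.0, 0.716, -0.698, 0.0]
force: [-0.3, 1.3, -0.5]
gripper_width: 0.466
```

```bash
python3 -c "
from station import r
from h import *
go(r,[.462,.129,.012],-1.545)
look(r,'b9',sb=(170,130,300,260),f=6)
"
```

```text
t 21.0 pos [0.4598 0.1293 0.0163] x ang -1.546 tilt [ 0. -0. -1.] grip 0.466 F [-0.3  1.3 -0.5]
rotvec tool [-0.0003 -0.0001 -0.001 ]
travel cm before turn [ 0.04 -0.22  0.43] after turn [ 0.04 -0.22  0.43]
```

View pics/b9_scene.png

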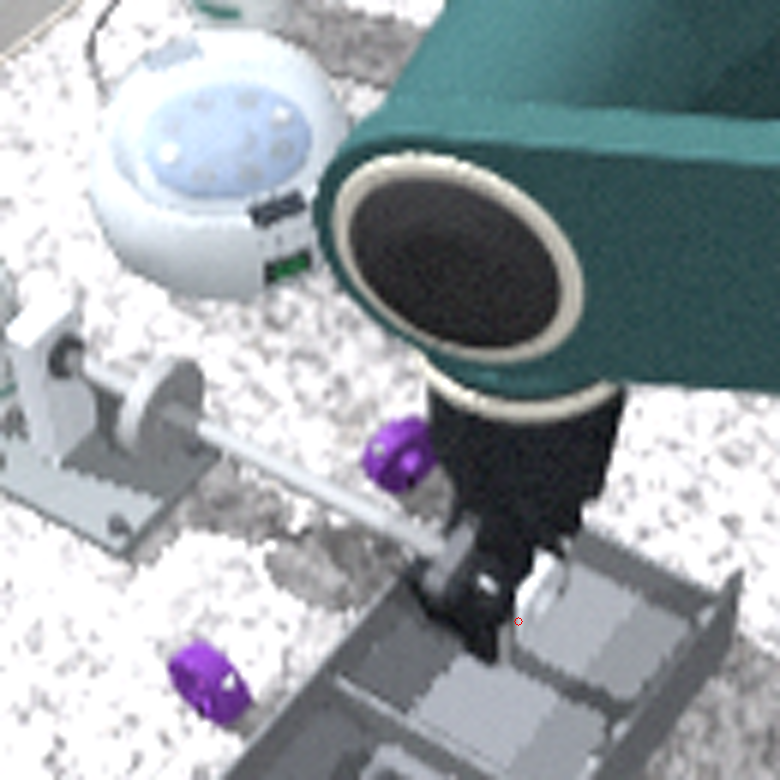

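>>> jog_arm:
  targets:
    - {"delta_rot": [0,0,0],"travel": [1.0,0.5,0],"gripper": 35}
    - {"delta_rot": [0,0,0],"travel": [1.5,0.5,1.0],"gripper": 35}
    - {"delta_rot": [0,0,0],"travel": [1.0,0,1.2],"gripper": 35}
    - {"delta_rot": [0,0,0],"travel": [0,0,0.5],"gripper": 35}
    - {"delta_rot": [0,0,0],"travel": [0,0,0],"gripper": 35}
    - {"delta_rot": [0,0,0],"travel": [0,0,0],"gripper": 58}
    - {"delta_rot": [0,0,0],"travel": [0,0,0],"gripper": 58}
    - {"delta_rot": [0,0,0],"travel": [0,0,-1],"gripper": 58}

```text
time: 22.05
ee_pos: [0.4513, 0.0943, -0.0007]
tcp_rot: [0.0, 0.716, -0.698, -0.0]
force: [0.6, -0.1, -0.3]
gripper_width: 0.578
```

>>> jog_arm:
  targets:
    - {"delta_rot": [0,0,0],"travel": [0,0,-4],"gripper": 60}
    - {"delta_rot": [0,0,0],"travel": [0,0,-6],"gripper": 80}

```text
time: 22.3
ee_pos: [0.4508, 0.0942, 0.1001]
tcp_rot: [0.001, 0.716, -0.698, -0.001]
force: [0.9, 0.5, 1.1]
gripper_width: 0.785
```

```bash
python3 -c "
from station import r
from h import *
go(r,[.655,.133,.1],-1.545)
look(r,'c1',sb=(150,130,300,270),f=5)
"
```

```text
t 22.3 pos [0.4508 0.0942 0.1001] x ang -1.5458 tilt [-0.002 -0.    -1.   ] grip 0.785 F [0.9 0.5 1.1]
rotvec tool [ 0.0021 -0.0002 -0.0008]
travel cm before turn [ -3.37 -20.51  -0.04] after turn [-3.350e+00 -2.052e+01  1.000e-02]
```

View pics/c1_scene.png

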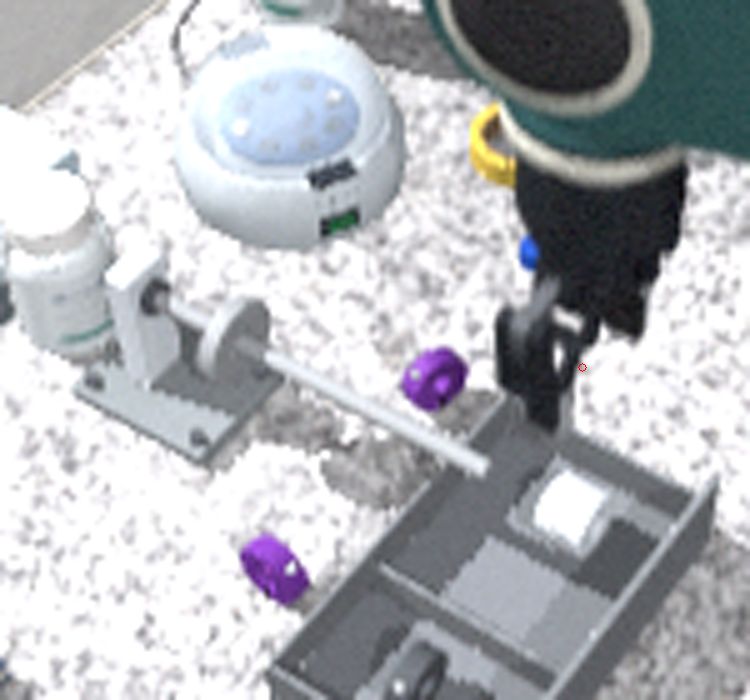

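>>> jog_arm:
  targets:
    - {"delta_rot": [0,0,0],"travel": [-0.9,-4,0],"gripper": 88}
    - {"delta_rot": [0,0,0],"travel": [-0.9,-5,0],"gripper": 88}
    - {"delta_rot": [0,0,0],"travel": [-0.9,-5,0],"gripper": 88}
    - {"delta_rot": [0,0,0],"travel": [-0.9,-4.5,0],"gripper": 88}
    - {"delta_rot": [0,0,0],"travel": [-0.3,-1.6,0],"gripper": 88}
    - {"delta_rot": [0,0,0],"travel": [0,0,0],"gripper": 88}

```text
time: 23.1
ee_pos: [0.6522, 0.1384, 0.0992]
tcp_rot: [0.0, 0.716, -0.698, -0.0]
force: [-0.9, -0.3, -0.0]
gripper_width: 0.881
```

```bash
python3 -c "
from station import r
from h import *
go(r,[.656,.133,.010],-1.545)
look(r,'c2',sb=(150,110,270,230),f=6)
a=r.capture('scene')
for X in ([.656,.1325,.0775],): print((proj(a,X)[0]-[150,110]+.5)*6)
"
```

```text
t 23.1 pos [0.6522 0.1384 0.0992] x ang -1.5459 tilt [-0. -0. -1.] grip 0.881 F [-0.9 -0.3 -0. ]
rotvec tool [ 0.0003 -0.     -0.0009]
travel cm before turn [ 0.55 -0.37  8.92] after turn [ 0.55 -0.37  8.92]
[284.71711273 524.09788657]
```

View pics/c2_scene.png

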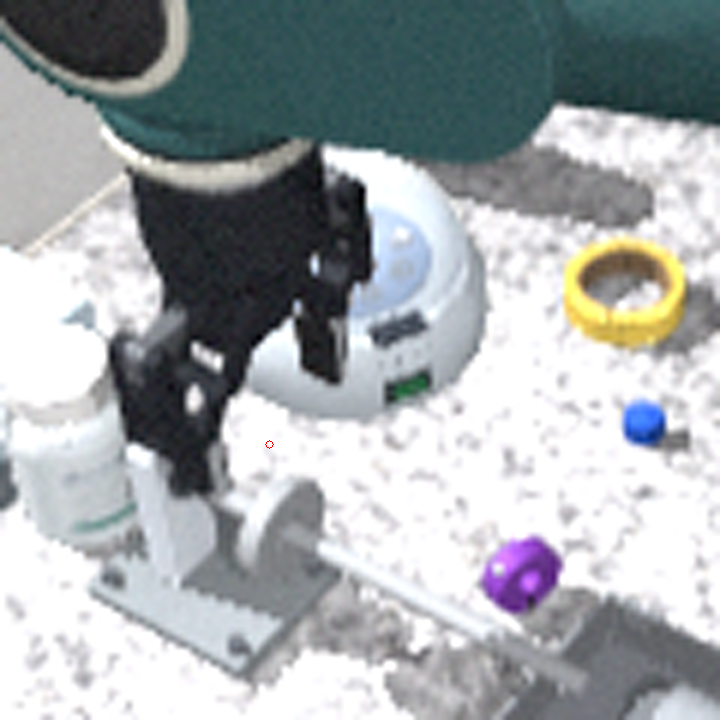

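>>> jog_arm:
  targets:
    - {"delta_rot": [0,0,0],"travel": [0.5,-0.3,1.5],"gripper": 88}
    - {"delta_rot": [0,0,0],"travel": [0,0,2.0],"gripper": 88}
    - {"delta_rot": [0,0,0],"travel": [0,0,0],"gripper": 88}

```text
time: 23.58
ee_pos: [0.6533, 0.1329, 0.0614]
tcp_rot: [0.002, 0.716, -0.698, -0.001]
force: [0.3, -0.5, 0.3]
gripper_width: 0.882
```

```bash
python3 -c "
from station import r
from h import *
go(r,[.656,.133,.010],-1.545)
look(r,'c3',sb=(150,110,270,230),f=6)
"
```

```text
t 23.57 pos [0.6533 0.1329 0.0614] x ang -1.5462 tilt [-0.004 -0.001 -1.   ] grip 0.882 F [ 0.3 -0.5  0.3]
rotvec tool [ 0.0038 -0.0005 -0.0012]
travel cm before turn [-0.01 -0.29  5.14] after turn [-0.   -0.27  5.14]
```

View pics/c3_scene.png

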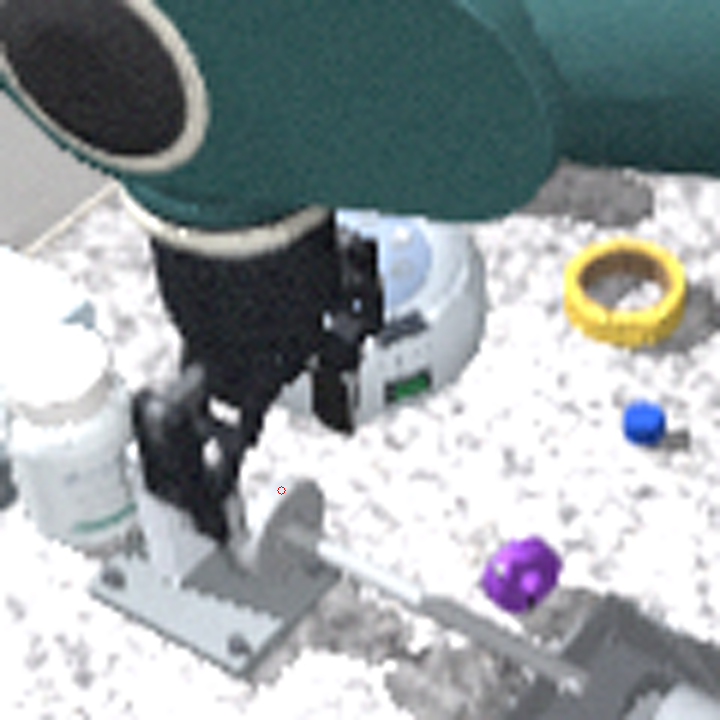

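>>> jog_arm:
  targets:
    - {"delta_rot": [0,0,0],"travel": [0,-0.2,1.5],"gripper": 88}
    - {"delta_rot": [0,0,0],"travel": [0,0,2.0],"gripper": 88}
    - {"delta_rot": [0,0,0],"travel": [0,0,1.5],"gripper": 88}
    - {"delta_rot": [0,0,0],"travel": [0,0,0],"gripper": 70}
    - {"delta_rot": [0,0,0],"travel": [0,0,0],"gripper": 50}
    - {"delta_rot": [0,0,0],"travel": [0,0,0],"gripper": 50}
    - {"delta_rot": [0,0,0],"travel": [0,0,0],"gripper": 50}
  newtons: 35

```text
time: 24.5
ee_pos: [0.6569, 0.1336, 0.0147]
tcp_rot: [-0.0, 0.716, -0.698, 0.0]
force: [0.8, 4.3, -0.9]
gripper_width: 0.626
```

```bash
python3 -c "
from station import r
from h import *
go(r,[.465,.129,.012],-1.545)
look(r,'c4',sb=(150,110,270,230),f=6)
"
```

```text
t 24.5 pos [0.6569 0.1336 0.0147] x ang -1.5458 tilt [ 0.001  0.    -1.   ] grip 0.626 F [ 0.8  4.3 -0.9]
rotvec tool [-0.0007  0.0004 -0.0008]
travel cm before turn [-0.02 19.2   0.25] after turn [-0.03 19.2   0.27]
```

View pics/c4_scene.png

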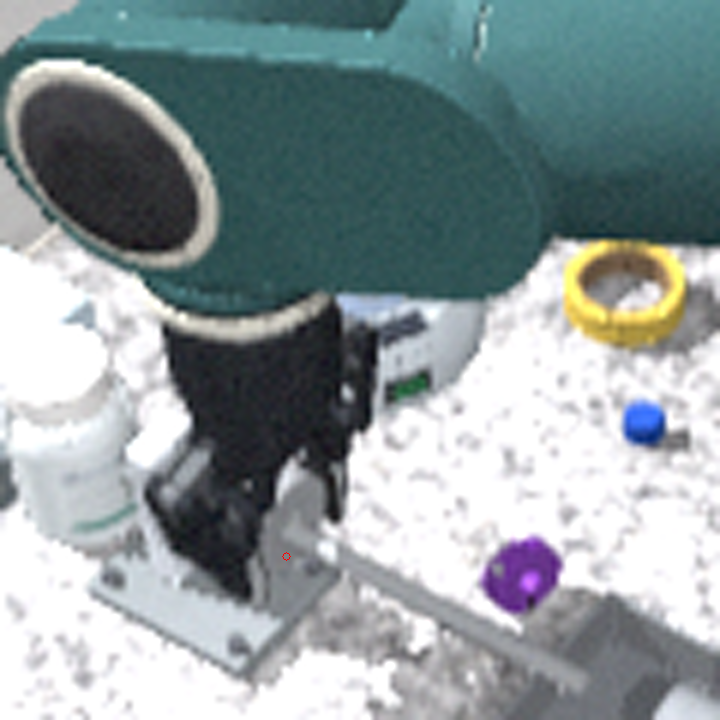

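>>> jog_arm:
  targets:
    - {"delta_rot": [0,0,0],"travel": [-0.1,0.7,0],"gripper": 50}
    - {"delta_rot": [0,0,0],"travel": [0,1.5,0],"gripper": 50}
    - {"delta_rot": [0,0,0],"travel": [0,2,0],"gripper": 50}
    - {"delta_rot": [0,0,0],"travel": [0,2,0],"gripper": 50}
    - {"delta_rot": [0,0,0],"travel": [0,2,0],"gripper": 50}
    - {"delta_rot": [0,0,0],"travel": [0,2,0],"gripper": 50}
    - {"delta_rot": [0,0,0],"travel": [0,2,0],"gripper": 50}
    - {"delta_rot": [0,0,0],"travel": [0,1.5,0],"gripper": 50}

```text
time: 25.55
ee_pos: [0.5183, 0.1307, 0.0142]
tcp_rot: [0.0, 0.716, -0.698, 0.0]
force: [0.3, -0.0, -1.9]
gripper_width: 0.624
```

>>> jog_arm:
  targets:
    - {"delta_rot": [0,0,0],"travel": [0,1.5,0],"gripper": 50}
    - {"delta_rot": [0,0,0],"travel": [0,1.5,0],"gripper": 50}
    - {"delta_rot": [0,0,0],"travel": [0,1.5,0],"gripper": 50}
    - {"delta_rot": [0,0,0],"travel": [0,0.8,0],"gripper": 50}
    - {"delta_rot": [0,0,0],"travel": [0,0,0],"gripper": 50}

```text
time: 26.18
ee_pos: [0.4665, 0.1297, 0.0144]
tcp_rot: [-0.0, 0.716, -0.698, 0.0]
force: [-0.0, -0.5, -1.7]
gripper_width: 0.62
```

```bash
python3 -c "
from station import r
from h import *
go(r,[.465,.144,-.01],-1.545)
look(r,'c5',sb=(170,130,310,270),f=5)
"
```

```text
t 26.18 pos [0.4665 0.1297 0.0144] x ang -1.5458 tilt [ 0.  0. -1.] grip 0.62 F [-0.  -0.5 -1.7]
rotvec tool [-0.0004  0.0001 -0.0008]
travel cm before turn [-1.44  0.12  2.44] after turn [-1.44  0.12  2.44]
```

View pics/c5_scene.png

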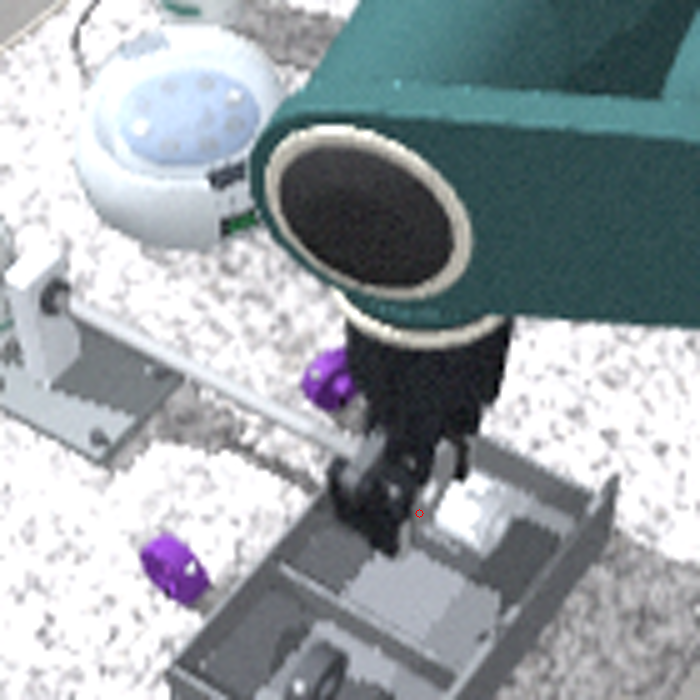

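>>> jog_arm:
  targets:
    - {"delta_rot": [0,0,0],"travel": [-0.3,0.6,0],"gripper": 50}
    - {"delta_rot": [0,0,0],"travel": [-1.0,0,0.8],"gripper": 50}
    - {"delta_rot": [0,0,0],"travel": [-0.2,0,1.2],"gripper": 50}
    - {"delta_rot": [0,0,0],"travel": [0,0,0],"gripper": 50}
    - {"delta_rot": [0,0,0],"travel": [0,0,0],"gripper": 50}
    - {"delta_rot": [0,0,0],"travel": [0,0,0],"gripper": 75}
    - {"delta_rot": [0,0,0],"travel": [0,0,0],"gripper": 75}
    - {"delta_rot": [0,0,0],"travel": [0,0,-1],"gripper": 75}

```text
time: 27.22
ee_pos: [0.4601, 0.1443, 0.0042]
tcp_rot: [0.0, 0.716, -0.698, -0.0]
force: [-0.3, 0.8, -0.6]
gripper_width: 0.751
```

>>> jog_arm:
  targets:
    - {"delta_rot": [0,0,0],"travel": [0,0,-4],"gripper": 75}
    - {"delta_rot": [0,0,0],"travel": [0,0,-6],"gripper": 75}
    - {"delta_rot": [0,0,0],"travel": [6,0,-3],"gripper": 75}
    - {"delta_rot": [0,0,0],"travel": [6,0,0],"gripper": 75}
    - {"delta_rot": [0,0,0],"travel": [6,0,0],"gripper": 75}
    - {"delta_rot": [0,0,0],"travel": [6,0,0],"gripper": 75}
    - {"delta_rot": [0,0,0],"travel": [3,0,0],"gripper": 75}
    - {"delta_rot": [0,0,0],"travel": [0,0,0],"gripper": 75}

```text
time: 28.22
ee_pos: [0.4669, -0.1231, 0.1329]
tcp_rot: [-0.0, 0.715, -0.699, 0.0]
force: [0.3, 0.6, 0.6]
gripper_width: 0.751
```

```bash
python3 - <<'E'
from station import r
from h import *
go(r,[.465,.144,-.01],-1.545)
look(r,'c6',sb=(170,130,330,270),tb=(175,140,335,260),f=5)
a=r.capture('scene');b=r.capture('top')
p,f=fittray([a,b],[r.cut_out('tray',c)[0]['mask'].astype(float) for c in (a,b)],np.array([.462,.161,0.]));print('tray',p,f)
for n,z in (('collar',.024),('sleeve',.024),('die_ring',.02)):
  for cn,c in (('s',a),('t',b)):
    for d in r.pinpoint(n,c)[:2]:
      X=onz(c,d['centre'],z)-[p[0],p[1],0]; cc,ss=np.cos(p[2]),np.sin(p[2])
      print(n,cn,d['p'],np.round(d['centre'],1),'tray xy',round(cc*X[0]+ss*X[1],4),round(-ss*X[0]+cc*X[1],4))
E
```

```text
t 28.23 pos [ 0.4669 -0.1231  0.1329] x ang -1.549 tilt [ 0. -0. -1.] grip 0.751 F [0.3 0.6 0.6]
rotvec tool [-0.0005 -0.0003 -0.004 ]
travel cm before turn [-26.72  -0.39  14.28] after turn [-26.71  -0.5   14.29]
tray [0.45691381 0.16338641 0.0023139 ] 4768.5
collar s 0.68 [204.5 249.7] tray xy 0.0973 0.0688
collar s 0.67 [237.6 203.6] tray xy 0.118 -0.1118
collar t 0.57 [202.1 226.4] tray xy -0.0018 0.071
collar t 0.57 [211.4 191.5] tray xy 0.1079 0.0392
sleeve s 0.65 [266.7 231.1] tray xy -0.0066 -0.0761
sleeve t 0.41 [246.3 226.5] tray xy -0.0057 -0.0688
die_ring s 0.6 [255.3 242.8] tray xy -0.0006 -0.0281
die_ring t 0.5 [233.9 222.6] tray xy 0.0076 -0.0297
```

View pics/c6_scene.png

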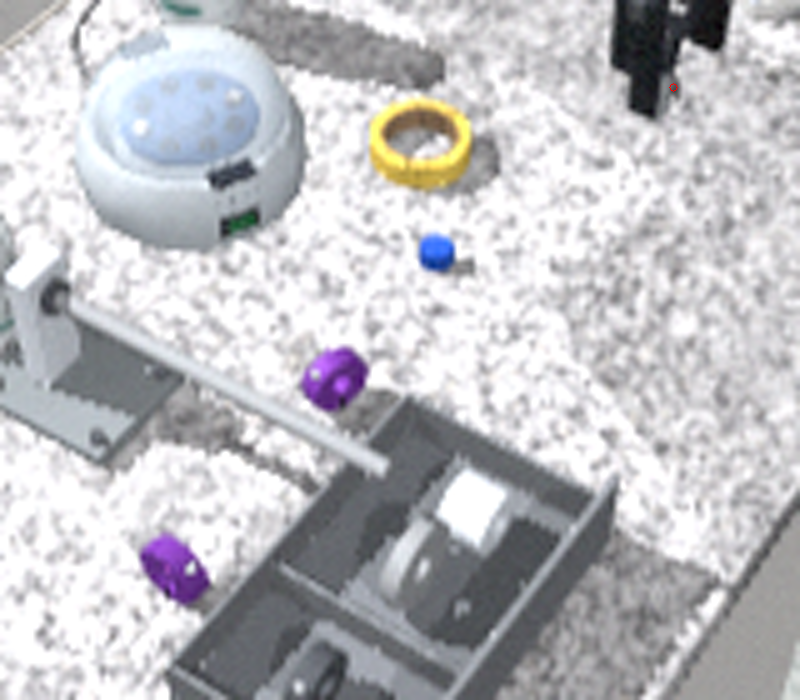

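View pics/c6_top.png

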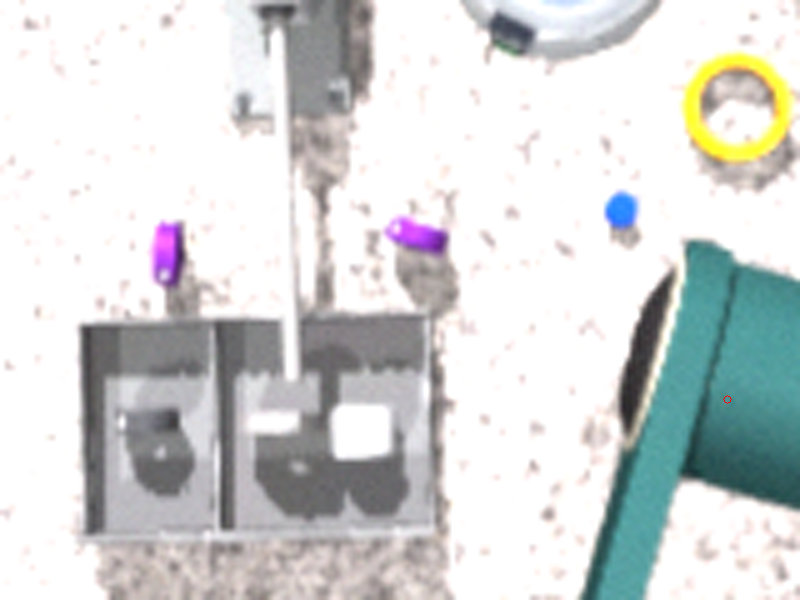

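>>> jog_arm:
  targets:
    - {"delta_rot": [0,0,0],"travel": [0,0,0],"gripper": 75}
    - {"delta_rot": [0,0,0],"travel": [0,0,0],"gripper": 75}
    - {"delta_rot": [0,0,0],"travel": [0,0,0],"gripper": 75}
    - {"delta_rot": [0,0,0],"travel": [0,0,0],"gripper": 75}
    - {"delta_rot": [0,0,0],"travel": [0,0,0],"gripper": 75}
    - {"delta_rot": [0,0,0],"travel": [0,0,0],"gripper": 75}

```text
time: 29.58
ee_pos: [0.467, -0.1214, 0.1322]
tcp_rot: [-0.0, 0.716, -0.698, -0.0]
force: [-0.4, -0.4, -0.3]
gripper_width: 0.753
```

```bash
python3 - <<'E'
from station import r
from h import *
import pickle
a0,b0=pickle.load(open('c0.pkl','rb'))
a=r.capture('scene');b=r.capture('top')
print(r.observe()['force'])
cv2.imwrite('pics/d1.png',np.vstack([cv2.resize(b0['frame'][100:270,100:430,::-1],None,fx=1.7,fy=1.7),cv2.resize(b['frame'][100:270,100:430,::-1],None,fx=1.7,fy=1.7)]))
for n,z in (('collar',.024),('sleeve',.024),('die_ring',.02)):
    for d in r.pinpoint(n,b)[:1]: print(n,d['p'],d['centre'])
for n in ('cap','tape','marker','forceps'):
    for d in r.pinpoint(n,b)[:1]: print(n,d['p'],d['centre'])
print(r.finish_job())
E
```

```text
[ 0.43455624 -0.42935538 -0.76194681]
collar 0.65 [209.9, 189.7]
sleeve 0.63 [245.7, 227.0]
die_ring 0.63 [234.8, 221.8]
cap 0.41 [299.9, 180.3]
tape 0.44 [318.3, 164.9]
marker 0.3 [200.0, 225.7]
forceps 0.49 [400.2, 217.2]
the job is handed in; nothing more can be done
None
```

View pics/d1.png

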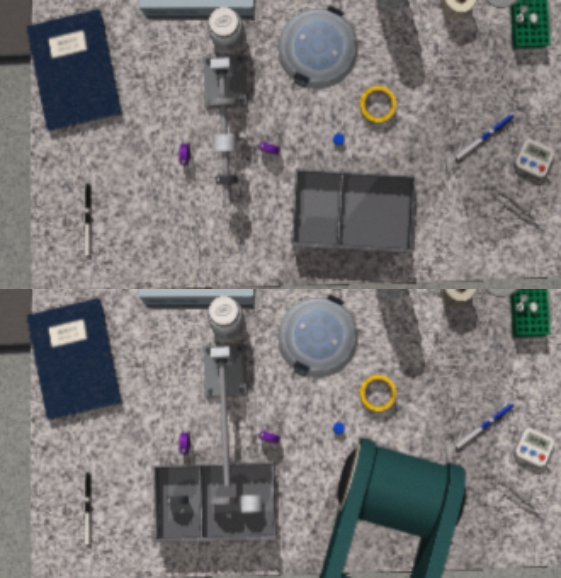

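The job is handed in at about 30 s of the 72 s allowed. All three parts look to be in their compartments, but no verdict was reported.

- **What I did:** I gripped the tray's end wall and slid the small compartment under the bar end. I pulled the collar off the bar and let it drop in. I then slid the tray on and did the same with the sleeve and the die ring into the large compartment. The gripper was clear of everything when I handed in.
- **Positions in the last top picture:**

| Part | x in tray (mm) | y in tray (mm) | Compartment range in y (mm) |
|---|---|---|---|
| Collar | about 0 | about +71 | 27 to 107 |
| Sleeve | about −6 | about −72 | −107 to 23 |
| Die ring | about +4 | about −29 | −107 to 23 |

- **How they rest:** The collar and the die ring were still standing on edge and not moving; the sleeve lay on its side. The tray was square to the bar and looked flat. The cap, tape roll, marker and forceps showed no visible movement against the first picture.
- **Tool position disagreed:** Both cameras showed the fingertips about 40 mm short of the reported TCP, measured along the tool axis. My first attempt to grip the tray wall closed on nothing because of this. I corrected for it in every move after that, and the grip widths then matched the part sizes.
- **Detector errors:** The network sometimes marked the purple look-alikes as the collar and, in the last check, reported the marker at the collar's place. The last silhouette fit of the tray was also poor, because the parts spoiled the outline. For those I went by the pictures and the gripped tray position.

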